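# Put the tested battery packs away in the drawer

### The arm

A 6-joint arm with a two-finger parallel gripper is mounted at the origin on the work surface. World frame = base frame: x ahead of the robot, y to its left, z up, the work surface at z = 0. Lengths are in m, angles in rad, forces in N, time in s.
With the tool pointing down it reaches from about 0.4 to 0.825 m from the base axis. Payload 7 kg.
Tool frame: the origin (TCP) lies between the finger pads; the fingertips stand 22 mm ahead of it and the grasp point (between the pads) lies 3 mm ahead of it; z points along the fingers, y is the direction in which the jaws open and shut (so a half turn about z gives the same grasp; the last joint's range is limited). The gripper opens to 88 mm and grips with 3 to 60 N. Pads are 19 mm wide; open, the fingers measure 130 mm over their backs; the gripper's body (78 mm by 193 mm) begins 47 mm behind the grasp point.
Start: joints at [1.584, 0.359, 0.012, 0, -1.224, -0.288], TCP at [0.183, 0.65, 0.249] pointing down, gripper open.
Joint ranges: [-3.07, 3.07], [-1.43, 2.12], [-1.02, 1.25], [-3.03, 1.67], [-3.05, -0], [-3.03, 3.03]. Speed limits (rad/s): [2.39, 2.39, 3.01, 3.14, 3.14, 3.14].

### API

Orientations are given as [roll, pitch, yaw] about the fixed x, y, z axes, in that order (R = Rz(yaw) Ry(pitch) Rx(roll)).
In Python, from station import * gives the robot as it stands. The module is installed in compiled form; this text tells all that it offers.
- The arm moves only by the tool move_arm, never from a script. Its argument "rows" is a list of rows, each an object with "delta_rot": the turn, a rotation vector about the world's x, y, z in degrees, a list of three; "delta_pos": the shift along the world's x, y, z in cm, a list of three; "hand": the finger opening in cm, from 0 to 8.76. A call has exactly 10 rows; each row shifts and turns the commanded pose from where the row before left it; what a row does not reach is not made up. A row lasts 1/10 s, in which the tool goes at most 50 mm and 8.59 degrees, less where a joint would pass 70% of its speed; a pose out of reach is approached as far as the arm can. A call is refused whole if a number of a shift passes 5 or a number of a turn 8.59, either way. A call with a gripper value outside its range is refused whole. The fingers move at their own pace and stop on an object; "force" is the grip in N (left out, the last holds). Time passes only in rows, so rows that do not move let the fingers close, or fill a call up. It gives the time, the measured TCP pose, the force and the opening at its end, in the units of the state.
- get_state(): the state, without advancing time (a new reading comes with each control period).
- grab_frame(name): name is "side" or "top" or "wrist"; returns the picture (420x560x3 uint8, blue, green, red); there is no depth.
- camera_info(name): a dict with "camera_matrix" (3x3 intrinsics, pixels), "dist" ([k1, k2, p1, p2, k3] as OpenCV has them; the pictures are not rectified), "world_from_camera" (4x4, takes a point from camera to world coordinates); the wrist camera has in their place "T_tool_cam" (4x4, takes a point from camera to tool coordinates, whose origin is the TCP and whose axes are the flange's). Camera axes: x right, y down, z forward; pixel columns grow to the right and rows downward; lengths in m; the calibration is good to about 2 mm. A picture is of the moment at which its call begins: read the wrist's pose just before it. camera_info takes no time and is no camera call.
- job_done(): hands the job in, once; it reports no verdict.
The state is a dict: "t": time; "q": joint angles; "qd": joint speeds; "joint_efforts": joint torques, N m; "eef_pos": TCP position; "ee_rot": TCP orientation; "force": force on the tool from outside, world axes, zero at the start; "moment": the same for the moment, N m; "width": finger opening in m.
Only numpy, scipy, OpenCV 4.12 (cv2) and the standard library are available. Lean on these libraries where they do the work, as an engineer would, in place of code of your own. Each camera call takes 0.05 s, during which the arm holds its last target.

### The job

The battery packs in the tester have finished their test: slide the tester's clamp bar all the way towards the robot to its stop to free them, pull the drawer open, and lay every pack inside it on the drawer floor, none on top of another. Then push the clamp bar fully home again and shut the drawer completely, with the packs and the tin inside, and leave everything else on the bench where it is.

Things in the scene. Friction and masses are not known exactly. Their poses are not given: they have to be found in the camera images.
- cabinet: low grey one-drawer cabinet fixed to the bench, 100 mm high, 340 mm wide (y), its carcass from x=57 to x=285 mm in its own frame. Its origin lies on the bench straight below the middle of the drawer handle when the drawer is shut; its own -x axis is the way the drawer slides open
- drawer (a joint): how far the drawer is pulled out, m: 0 shut, 0.15 fully open at its stop
- drawer_handle (a point): middle of the drawer's bar handle, 70 mm above the bench: a level aluminium bar 120 mm long (along y), 10 mm thick (x) and 14 mm high, 40 mm clear of the drawer front; moves with the drawer
- drawer_floor (a point): centre of the drawer's inner floor, 17 mm above the bench, axes as the cabinet's; moves with the drawer. The floor measures 200 mm (x) by 306 mm (y), side walls rise 29 mm above it, the front panel (12 mm thick, just beyond the floor's -x edge) rises 76 mm above it. Fully open, the floor from x=-100 to x=+45 mm of this point is in the open, the rest is under the cabinet top
- tester: battery tester fixed to the bench: an aluminium plate 230 x 290 mm whose top is 8 mm above the bench, a black contact block (50 mm high) along its far edge from x=79 to 103 mm, and four bays side by side 56 mm apart in y (at y=-84, -28, 28, 84 mm, pack centre x=28 mm). Origin on the bench under the bays' middle line; axes like the cabinet's, -x towards the robot
- clamp (a joint): position of the tester's clamp bar along its slide, m: 0 home (its lip over the near ends of the packs by 18 mm, so they cannot be lifted), 0.065 fully released at its stop, towards the tester's -x
- clamp_grip (a point): grip point on the clamp bar's black upright grip: a fin 12 mm thick (x), 70 mm long (y), rising from 42 to 87 mm above the bench; this point is 75 mm above the bench at its middle. The steel bar under it is 30 mm wide (x), 276 mm long, from 30 to 42 mm above the bench; moves with the clamp
- pack_a: battery pack: black body 90 (x) x 34 (y) x 18 mm high, with a grey gripping ridge in the middle of its top, 50 long (x), 14 wide (y), rising from 18 to 40 mm above its underside. Origin at the centre of its underside, x along its length, z up. 140 g. Two to four such packs; absent ones read None from the start
- pack_a_mid (a point): centre of that pack's black body, 9 mm above its underside
- pack_b: battery pack: black body 90 (x) x 34 (y) x 18 mm high, with a grey gripping ridge in the middle of its top, 50 long (x), 14 wide (y), rising from 18 to 40 mm above its underside. Origin at the centre of its underside, x along its length, z up. 140 g. Two to four such packs; absent ones read None from the start
- pack_b_mid (a point): centre of that pack's black body, 9 mm above its underside
- pack_c: battery pack: black body 90 (x) x 34 (y) x 18 mm high, with a grey gripping ridge in the middle of its top, 50 long (x), 14 wide (y), rising from 18 to 40 mm above its underside. Origin at the centre of its underside, x along its length, z up. 140 g. Two to four such packs; absent ones read None from the start
- pack_c_mid (a point): centre of that pack's black body, 9 mm above its underside
- pack_d: battery pack: black body 90 (x) x 34 (y) x 18 mm high, with a grey gripping ridge in the middle of its top, 50 long (x), 14 wide (y), rising from 18 to 40 mm above its underside. Origin at the centre of its underside, x along its length, z up. 140 g. Two to four such packs; absent ones read None from the start
- pack_d_mid (a point): centre of that pack's black body, 9 mm above its underside
- tin: small steel tin kept in the drawer, a cylinder 40 mm across and 30 mm high; origin under its centre
- tape: roll of yellow tape lying flat, 52 mm across, 20 mm high; origin under its centre
- screwdriver: yellow-handled screwdriver lying on the bench, 180 mm long, handle about 30 mm thick; it lies along its own x
- jar: small lidded jar, 40 mm across, 45 mm high; origin under its centre
- tray: empty black parts tray, 130 x 100 mm, 35 mm high; origin under its centre
Mind the look-alikes: they are no part of the job. What is shaped like the pack_b but orange is not meant.

How it is judged:
By the outcome, as a careful person would: the job done as asked, in the order asked, and still so for the second after the job is handed in, with the robot touching nothing.
Of pack_a, pack_b, pack_c, pack_d only 2 to 4 are there at a start; the rules pass over those that are not, and their reading is None.
At some moment in a run one of pack_a, pack_b, pack_c, pack_d may be knocked a few centimetres aside while the robot is not near it.
Once in a run the grip may slacken for a moment while it holds something.
It also fails if it takes over 210 s, if anything falls off the work surface, if the arm or the gripper's body presses on something with over 40 N, if the wrist force passes 120 N, or if a joint passes its speed limit or range.

## Working session

There is one attempt and no reset: what is moved stays moved. The work goes in short steps, Python scripts to look and compute and a tool call to move; the robot and the scene stay as the last step left them, time stands still between calls to the robot, and variables do not carry over. Pictures are saved under pics/ and viewed, and the job is handed in when it is done.

Besides the shell and the picture viewer there is one more tool, called after "Request:" in YAML: its name, and indented under it one key for each argument. move_arm: Moves the arm, as the interface text tells. Its arguments: {"type":"object","properties":{"rows":{"type":"array"},"force":{"type":"number"}},"required":["rows"]}

```bash
mkdir -p pics; python3 - <<'E'
from station import *
import cv2
s=get_state(); print(s)
for n in ("top","side","wrist"):
    c=camera_info(n); print(n,{k:(v.tolist() if hasattr(v,'tolist') else v) for k,v in c.items()})
    cv2.imwrite(f"pics/{n}0.png",grab_frame(n))
E
```

```text
{'t': 0.0, 'q': array([ 1.58411411e+00,  3.59386813e-01,  1.10689185e-02, -3.46174025e-04,
       -1.22410740e+00, -2.88097072e-01]), 'qd': array([-0.00142645, -0.00086241, -0.00127421, -0.00036131,  0.00209179,
        0.00175729]), 'joint_efforts': array([ 6.21360687e-04, -5.82716238e+01,  2.93050647e+01,  6.99710146e+00,
        7.03025493e-03, -1.55522353e-04]), 'eef_pos': array([0.18305418, 0.64923561, 0.2476278 ]), 'ee_rot': array([ 3.13993835e+00, -1.50865473e-04, -2.74897055e-01]), 'force': array([-0.205411  ,  0.07390283,  0.54597074]), 'moment': array([-0.01806846, -0.02544145,  0.00157653]), 'width': 0.08789271582867407}
top {'camera_matrix': [[400.88761254218144, 0.0, 280.4049422763389], [0.0, 400.88761254218144, 206.22350650359937], [0.0, 0.0, 1.0]], 'dist': [-0.0333024474505632, 0.0, 0.0, 0.0, 0.0], 'world_from_camera': [[-0.012736367979932868, -0.9922148149593254, 0.12388521262003405, 0.4071659445603293], [-0.9998830597885643, 0.013686610430144009, 0.00682227548488484, 0.12762261532300537], [-0.0084647314510225, -0.12378383444604052, -0.992273102855911, 1.3993048480690
[... 318 characters left out ...]
986], [-0.08529999797286246, -0.5115780842757013, 0.8549922654823452, -0.8730988475285812], [-0.017466036197934947, -0.8572202215477098, -0.5146536984703676, 0.6566441652987891], [0.0, 0.0, 0.0, 1.0]]}
wrist {'camera_matrix': [[308.7351818398143, 0.0, 281.2432385414794], [0.0, 308.7351818398143, 211.87279444554534], [0.0, 0.0, 1.0]], 'dist': [-0.054656774405824976, 0.0, 0.0, 0.0, 0.0], 'T_tool_cam': [[-0.00040344435569881717, -0.965445494813759, -0.26060474626619395, 0.06844424298598244], [0.9999999180772063, -0.00038094623081464713, -0.0001368413309896688, -0.0012012638248813934], [3.2836450685790115e-05, -0.26060478012458776, 0.965445569412374, -0.13618833600155889], [0.0, 0.0, 0.0, 1.0]]}
```

View pics/top0.png

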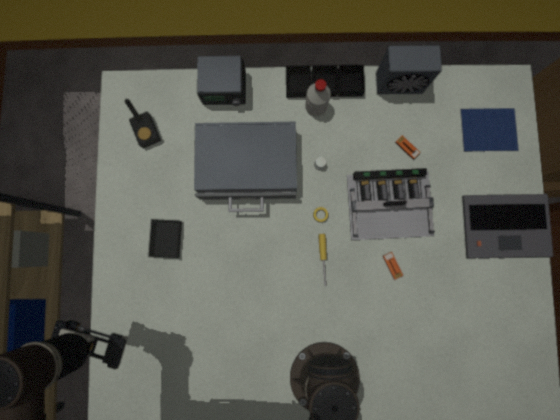

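View pics/side0.png

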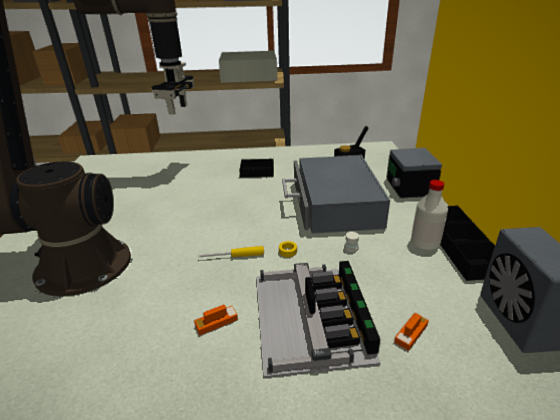

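View pics/wrist0.png

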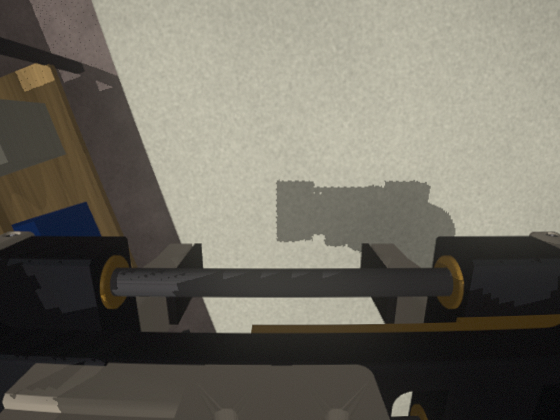

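```bash
cat > h.py <<'E'
import numpy as np, cv2
from scipy.spatial.transform import Rotation as R
from station import *
def cam(name,st=None):
    c=camera_info(name)
    K=np.array(c['camera_matrix']);d=np.array(c['dist'])
    if name=='wrist':
        s=st or get_state(); T=np.eye(4); T[:3,:3]=R.from_euler('xyz',s['ee_rot']).as_matrix(); T[:3,3]=s['eef_pos']
        W=T@np.array(c['T_tool_cam'])
    else: W=np.array(c['world_from_camera'])
    return K,d,W
def px2pl(C,uv,z):
    K,d,W=C
    uv=np.asarray(uv,float).reshape(-1,1,2)
    p=cv2.undistortPoints(uv,K,d).reshape(-1,2)
    r=np.c_[p,np.ones(len(p))]@W[:3,:3].T
    o=W[:3,3]
    return o+r*((z-o[2])/r[:,2])[:,None]
def proj(C,P):
    K,d,W=C; Wi=np.linalg.inv(W)
    rv,_=cv2.Rodrigues(Wi[:3,:3])
    return cv2.projectPoints(np.asarray(P,float).reshape(-1,1,3),rv,Wi[:3,3],K,d)[0].reshape(-1,2)
E
python3 - <<'E'
import cv2
a=cv2.imread('pics/top0.png'); b=cv2.imread('pics/side0.png')
cv2.imwrite('pics/t_cab.png',cv2.resize(a[110:270,140:340],None,fx=4,fy=4,interpolation=cv2.INTER_CUBIC)[:600,:800])
cv2.imwrite('pics/t_tes.png',cv2.resize(a[150:250,330:450],None,fx=6,fy=6,interpolation=cv2.INTER_CUBIC))
cv2.imwrite('pics/s_tes.png',cv2.resize(b[250:380,250:390],None,fx=4.5,fy=4.5,interpolation=cv2.INTER_CUBIC))
E
```

```text
(no output)
```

View pics/t_cab.png

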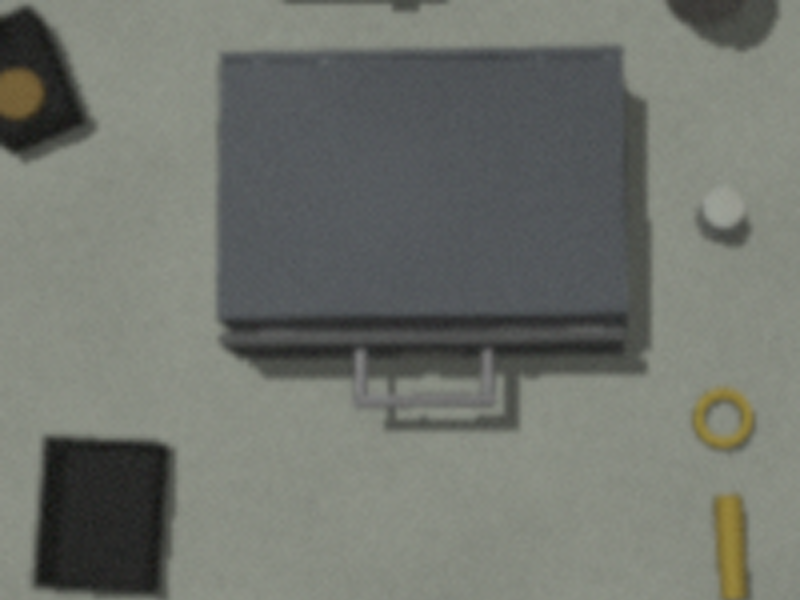

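View pics/t_tes.png

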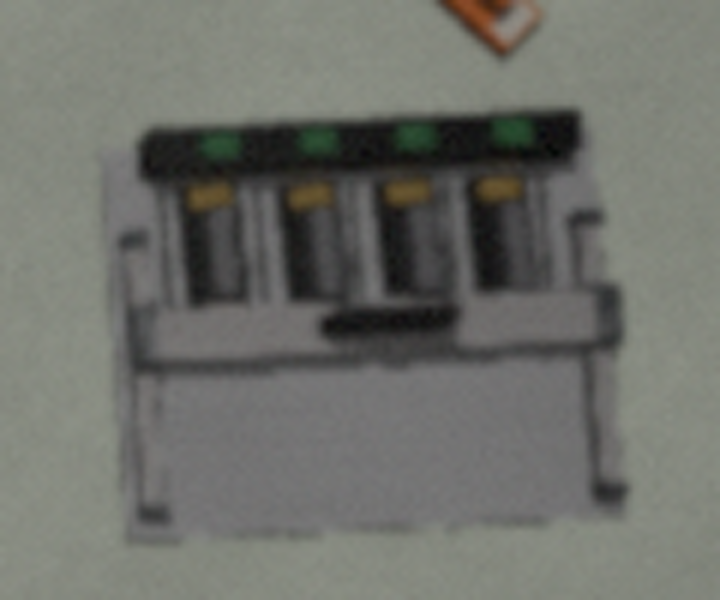

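View pics/s_tes.png

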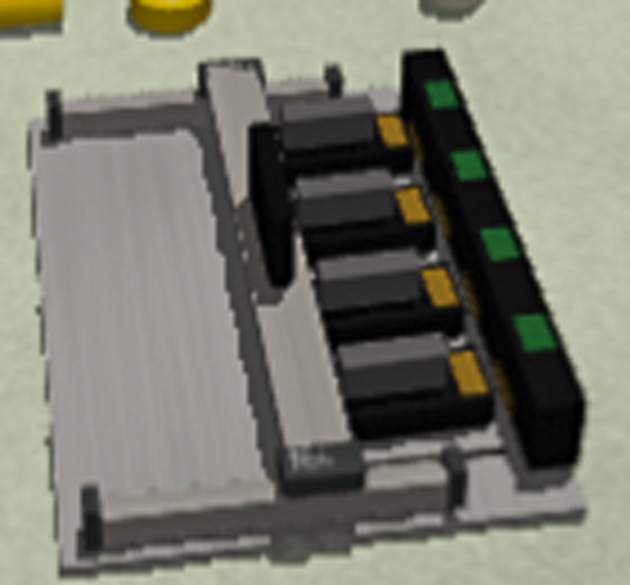

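```bash
python3 - <<'E'
from h import *
C=cam('top')
def c4(p,z): return px2pl(C,[(140+x/4-.375,110+y/4-.375) for x,y in p],z).round(4)
def c6(p,z): return px2pl(C,[(330+x/6-.4,150+y/6-.4) for x,y in p],z).round(4)
print('cab top',c4([(220,55),(622,47),(627,317),(217,318)],.1)[:,:2])
print('handle',c4([(357,402),(493,399)],.077)[:,:2])
P=c6([(105,150),(128,540),(625,515)],.008);print('plate',P)
print('yaw',np.degrees(np.arctan2(*(P[0]-P[1])[[1,0]])),np.degrees(np.arctan2(-(P[2]-P[1])[0],(P[2]-P[1])[1])))
print('grip fin ends',c6([(325,318),(457,312)],.087))
print('ridge ctr?',c6([(228,250),(325,245),(425,240),(515,232)],.048))
print('base',px2pl(C,[(325,378)],0))
E
```

```text
cab top [[0.8547 0.422 ]
 [0.8559 0.0835]
 [0.6261 0.0834]
 [0.6301 0.421 ]]
handle [[0.5615 0.3082]
 [0.5625 0.1951]]
plate [[ 0.6902 -0.0998  0.008 ]
 [ 0.4611 -0.1054  0.008 ]
 [ 0.4713 -0.394   0.008 ]]
yaw 1.400229096681451 -177.97583577395574
grip fin ends [[ 0.5784 -0.2049  0.087 ]
 [ 0.5807 -0.2779  0.087 ]]
ridge ctr? [[ 0.6232 -0.1612  0.048 ]
 [ 0.6253 -0.2166  0.048 ]
 [ 0.6274 -0.2739  0.048 ]
 [ 0.6314 -0.3256  0.048 ]]
base [[-0.00131711 -0.00506275  0.        ]]
```

Request:
move_arm:
  rows:
    - {"delta_pos": [4.0,-2.8,0],"delta_rot": [0,0,-8.25],"hand": 8.7}
    - {"delta_pos": [4.0,-2.8,0],"delta_rot": [0,0,-8.25],"hand": 8.7}
    - {"delta_pos": [4.0,-2.8,0],"delta_rot": [0,0,-8.25],"hand": 8.7}
    - {"delta_pos": [4.0,-2.8,0],"delta_rot": [0,0,-8.25],"hand": 8.7}
    - {"delta_pos": [4.0,-2.8,0],"delta_rot": [0,0,-8.25],"hand": 8.7}
    - {"delta_pos": [4.0,-2.8,0],"delta_rot": [0,0,-8.25],"hand": 8.7}
    - {"delta_pos": [3.0,-3.8,0],"delta_rot": [0,0,-8.25],"hand": 8.7}
    - {"delta_pos": [3.0,-3.8,0],"delta_rot": [0,0,-8.25],"hand": 8.7}
    - {"delta_pos": [2.0,-4.2,0],"delta_rot": [0,0,-8.25],"hand": 8.7}
    - {"delta_pos": [1.0,-4.2,0],"delta_rot": [0,0,0],"hand": 8.7}

```text
t: 1.15
eef_pos: [0.5144, 0.3196, 0.2478]
ee_rot: [3.141, -0.001, -1.577]
force: [0.3, 0.3, 0.1]
width: 0.087
```

```bash
python3 - <<'E'
from h import *
s=get_state(); print(s['eef_pos'],np.degrees(s['ee_rot']),s['q'])
cv2.imwrite('pics/w1.png',grab_frame('wrist'))
E
```

```text
[0.51435694 0.31963242 0.24780285] [ 1.79966035e+02 -5.10339138e-02 -9.03417128e+01] [ 8.78357836e-01  2.46596260e-01 -1.48358271e-01  1.14809718e-04
 -1.17690648e+00 -8.84366231e-01]
```

View pics/w1.png

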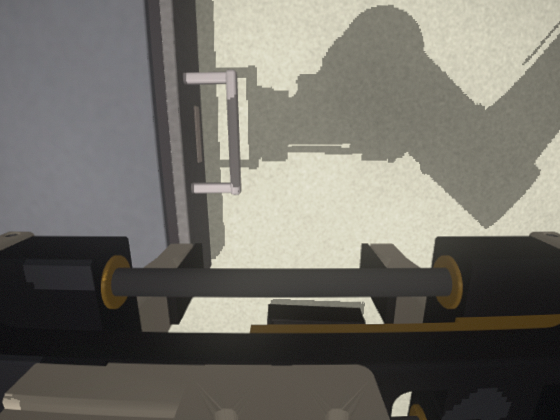

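```bash
python3 - <<'E'
from h import *
C=cam('wrist')
print(px2pl(C,[(230,72),(232,191),(239,72),(239,191)],.077).round(4))
print(px2pl(C,[(230,72),(232,191),(239,72),(239,191)],.07).round(4))
print('front edges',px2pl(C,[(171,10),(184,225)],.093).round(4),px2pl(C,[(150,30),(165,225)],.1).round(4))
E
```

```text
[[0.5599 0.1938 0.077 ]
 [0.5627 0.3065 0.077 ]
 [0.5515 0.1939 0.077 ]
 [0.5556 0.3066 0.077 ]]
[[0.561  0.1926 0.07  ]
 [0.5638 0.3079 0.07  ]
 [0.5524 0.1927 0.07  ]
 [0.5565 0.308  0.07  ]]
front edges [[0.6063 0.1453 0.093 ]
 [0.6095 0.3374 0.093 ]] [[0.6232 0.1627 0.1   ]
 [0.6259 0.3352 0.1   ]]
```

Request:
move_arm:
  rows:
    - {"delta_pos": [0.5,-4.9,0],"delta_rot": [0,0,0],"hand": 8.7}
    - {"delta_pos": [0.5,-4.9,0],"delta_rot": [0,0,0],"hand": 8.7}
    - {"delta_pos": [0.5,-4.9,0],"delta_rot": [0,0,0],"hand": 8.7}
    - {"delta_pos": [0.5,-4.9,0],"delta_rot": [0,0,0],"hand": 8.7}
    - {"delta_pos": [0.5,-4.9,0],"delta_rot": [0,0,0],"hand": 8.7}
    - {"delta_pos": [0.5,-4.9,0],"delta_rot": [0,0,0],"hand": 8.7}
    - {"delta_pos": [0.5,-4.9,0],"delta_rot": [0,0,0],"hand": 8.7}
    - {"delta_pos": [0.5,-4.9,0],"delta_rot": [0,0,0],"hand": 8.7}
    - {"delta_pos": [0.5,-4.9,0],"delta_rot": [0,0,0],"hand": 8.7}
    - {"delta_pos": [0.5,-4.9,0],"delta_rot": [0,0,0],"hand": 8.7}

```text
t: 2.2
eef_pos: [0.5629, -0.1703, 0.2486]
ee_rot: [-3.142, 0.0, -1.57]
force: [1.2, 0.2, -0.3]
width: 0.0869
```

```bash
python3 - <<'E'
from h import *
s=get_state(); print(s['eef_pos'],np.degrees(s['ee_rot']),s['q'])
cv2.imwrite('pics/w2.png',grab_frame('wrist'))
E
```

```text
[ 0.56292042 -0.17028135  0.24860957] [-1.79995103e+02  5.58924501e-03 -8.99767976e+01] [ 3.83996265e-02  2.16808674e-01 -1.85799085e-01 -1.02427510e-04
 -1.16809946e+00 -3.79545358e-02]
```

View pics/w2.png

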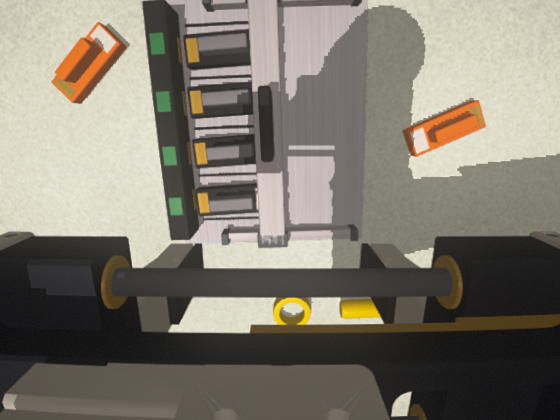

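```bash
python3 - <<'E'
from h import *
C=cam('wrist')
im=cv2.imread('pics/w2.png')
cv2.imwrite('pics/w2z.png',cv2.resize(im[0:250,140:380],None,fx=2.4,fy=2.4,interpolation=cv2.INTER_CUBIC))
P=px2pl(C,[(265,88),(266,161)],.087); print('fin',P,P.mean(0))
print('bar near edge',px2pl(C,[(285,60),(288,220)],.042),'plate far edge',px2pl(C,[(363,30),(362,220)],.008))
E
```

```text
fin [[ 0.57612704 -0.28095415  0.087     ]
 [ 0.57614319 -0.21489278  0.087     ]] [ 0.57613511 -0.24792347  0.087     ]
bar near edge [[ 0.55731884 -0.31390728  0.042     ]
 [ 0.55384431 -0.14270201  0.042     ]] plate far edge [[ 0.46989496 -0.35280469  0.008     ]
 [ 0.45850048 -0.13228206  0.008     ]]
```

View pics/w2z.png

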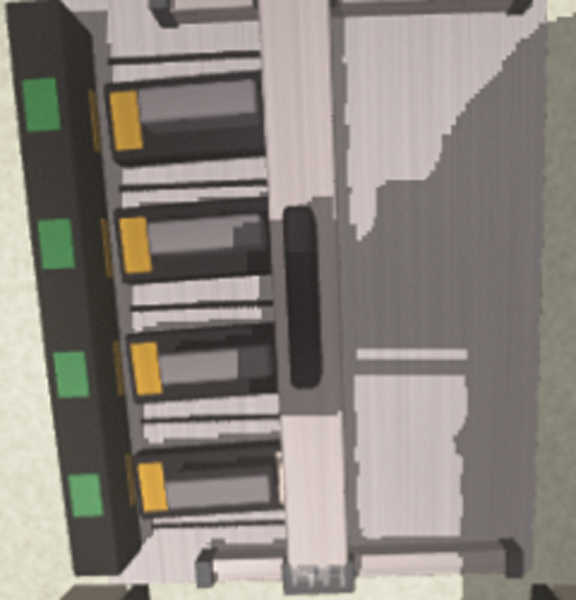

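Request:
move_arm:
  rows:
    - {"delta_pos": [0.5,-2.5,-3.0],"delta_rot": [0,0,1],"hand": 6}
    - {"delta_pos": [0.5,-2.5,-3.0],"delta_rot": [0,0,1],"hand": 6}
    - {"delta_pos": [0.5,-2.5,-3.0],"delta_rot": [0,0,0],"hand": 6}
    - {"delta_pos": [0,0,-3.0],"delta_rot": [0,0,0],"hand": 6}
    - {"delta_pos": [0,0,-3.0],"delta_rot": [0,0,0],"hand": 6}
    - {"delta_pos": [0,0,-2.0],"delta_rot": [0,0,0],"hand": 6}
    - {"delta_pos": [0,0,0],"delta_rot": [0,0,0],"hand": 2}
    - {"delta_pos": [0,0,0],"delta_rot": [0,0,0],"hand": 1}
    - {"delta_pos": [0,0,0],"delta_rot": [0,0,0],"hand": 0.5}
    - {"delta_pos": [0,0,0],"delta_rot": [0,0,0],"hand": 0.5}
  force: 30

```text
t: 3.25
eef_pos: [0.5791, -0.2434, 0.0801]
ee_rot: [-3.139, -0.0, -1.536]
force: [-0.6, -0.5, 0.7]
width: 0.0333
```

```bash
python3 - <<'E'
from h import *
s=get_state(); print(s['eef_pos'],np.degrees(s['ee_rot']),s['q'],s['width'],s['force'])
cv2.imwrite('pics/w3.png',grab_frame('wrist'))
E
```

```text
[ 0.57909002 -0.24339025  0.08014474] [-1.79858219e+02 -2.74829441e-02 -8.79781710e+01] [-8.74862540e-02  4.31622835e-01 -2.98128180e-01  2.32645767e-04
 -8.38530666e-01  1.22619101e-01] 0.033294210499417956 [-0.59759155 -0.45034424  0.69430454]
```

View pics/w3.png

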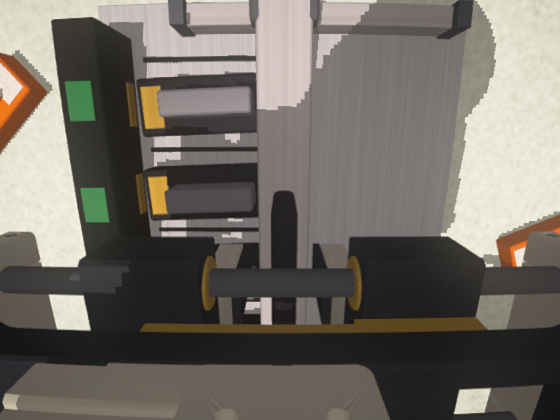

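Request:
move_arm:
  rows:
    - {"delta_pos": [0,0,0],"delta_rot": [0,0,0],"hand": 0.5}
    - {"delta_pos": [0,0,0],"delta_rot": [0,0,0],"hand": 0.5}
    - {"delta_pos": [0,0,0],"delta_rot": [0,0,0],"hand": 0.5}
    - {"delta_pos": [0,0,0],"delta_rot": [0,0,0],"hand": 0.5}
    - {"delta_pos": [0,0,0],"delta_rot": [0,0,0],"hand": 0.5}
    - {"delta_pos": [-1,-0.03,0],"delta_rot": [0,0,0],"hand": 0.5}
    - {"delta_pos": [-1,-0.04,0],"delta_rot": [0,0,0],"hand": 0.5}
    - {"delta_pos": [-1,-0.03,0],"delta_rot": [0,0,0],"hand": 0.5}
    - {"delta_pos": [-1,-0.04,0],"delta_rot": [0,0,0],"hand": 0.5}
    - {"delta_pos": [-1,-0.03,0],"delta_rot": [0,0,0],"hand": 0.5}

```text
t: 4.3
eef_pos: [0.5277, -0.2451, 0.079]
ee_rot: [-3.14, -0.0, -1.536]
force: [2.0, 2.0, 5.4]
width: 0.0118
```

Request:
move_arm:
  rows:
    - {"delta_pos": [-0.7,-0.03,0],"delta_rot": [0,0,0],"hand": 0.5}
    - {"delta_pos": [-0.5,-0.02,0],"delta_rot": [0,0,0],"hand": 0.5}
    - {"delta_pos": [-0.2,0,0],"delta_rot": [0,0,0],"hand": 0.5}
    - {"delta_pos": [0,0,0],"delta_rot": [0,0,0],"hand": 0.5}
    - {"delta_pos": [0,0,0],"delta_rot": [0,0,0],"hand": 0.5}
    - {"delta_pos": [0,0,0],"delta_rot": [0,0,0],"hand": 0.5}
    - {"delta_pos": [0,0,0],"delta_rot": [0,0,0],"hand": 0.5}
    - {"delta_pos": [0,0,0],"delta_rot": [0,0,0],"hand": 0.5}
    - {"delta_pos": [0,0,0],"delta_rot": [0,0,0],"hand": 0.5}
    - {"delta_pos": [0,0,0],"delta_rot": [0,0,0],"hand": 0.5}

```text
t: 5.3
eef_pos: [0.5167, -0.2455, 0.079]
ee_rot: [-3.136, -0.001, -1.535]
force: [10.2, 0.7, -2.0]
width: 0.0119
```

Request:
move_arm:
  rows:
    - {"delta_pos": [-0.3,0,0],"delta_rot": [0,0,0],"hand": 0.5}
    - {"delta_pos": [0,0,0],"delta_rot": [0,0,0],"hand": 0.5}
    - {"delta_pos": [0,0,0],"delta_rot": [0,0,0],"hand": 0.5}
    - {"delta_pos": [0,0,0],"delta_rot": [0,0,0],"hand": 0.5}
    - {"delta_pos": [0,0,0],"delta_rot": [0,0,0],"hand": 0.5}
    - {"delta_pos": [0,0,0],"delta_rot": [0,0,0],"hand": 0.5}
    - {"delta_pos": [0,0,0],"delta_rot": [0,0,0],"hand": 0.5}
    - {"delta_pos": [0,0,0],"delta_rot": [0,0,0],"hand": 0.5}
    - {"delta_pos": [0,0,0],"delta_rot": [0,0,0],"hand": 0.5}
    - {"delta_pos": [0,0,0],"delta_rot": [0,0,0],"hand": 0.5}

```text
t: 6.3
eef_pos: [0.5166, -0.2455, 0.0791]
ee_rot: [-3.131, -0.001, -1.535]
force: [20.1, 1.1, -11.6]
width: 0.0117
```

Request:
move_arm:
  rows:
    - {"delta_pos": [0.5,0,0],"delta_rot": [0,0,0],"hand": 0.5}
    - {"delta_pos": [0,0,0],"delta_rot": [0,0,0],"hand": 6}
    - {"delta_pos": [0,0,0],"delta_rot": [0,0,0],"hand": 6}
    - {"delta_pos": [0,0,0],"delta_rot": [0,0,0],"hand": 6}
    - {"delta_pos": [0,0,0],"delta_rot": [0,0,0],"hand": 6}
    - {"delta_pos": [0,0,2],"delta_rot": [0,0,0],"hand": 6}
    - {"delta_pos": [0,0,4.5],"delta_rot": [0,0,-1],"hand": 6}
    - {"delta_pos": [0,0,4.5],"delta_rot": [0,0,-1],"hand": 6}
    - {"delta_pos": [0,0,4.5],"delta_rot": [0,0,-1],"hand": 6}
    - {"delta_pos": [0,4.5,0],"delta_rot": [0,0,0],"hand": 6}

```text
t: 7.3
eef_pos: [0.519, -0.2039, 0.24]
ee_rot: [-3.132, -0.003, -1.592]
force: [0.1, 1.5, -0.9]
width: 0.0599
```

```bash
python3 - <<'E'
from h import *
s=get_state(); print(s['eef_pos'],np.degrees(s['ee_rot']),s['q'],s['width'],s['force'])
im=np.hstack([cv2.resize(grab_frame('top')[150:250,330:450],None,fx=3.3,fy=3.3),cv2.resize(grab_frame('side')[250:350,260:380],None,fx=3.3,fy=3.3)])
cv2.imwrite('pics/c4.png',im)
E
```

```text
[ 0.51896745 -0.20385298  0.23998584] [-1.79439952e+02 -1.67138188e-01 -9.12242210e+01] [-0.02113795  0.16631179 -0.27175273  0.00323858 -1.12295981 -0.00160258] 0.059854616269050975 [ 0.08019149  1.53231748 -0.92376418]
```

View pics/c4.png

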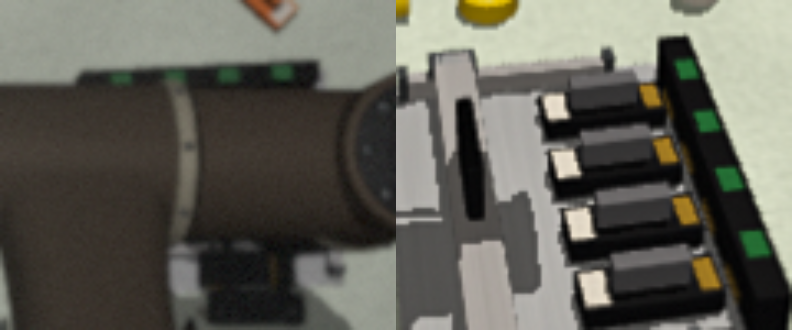

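Request:
move_arm:
  rows:
    - {"delta_pos": [0.4,4.5,0],"delta_rot": [0,0,0],"hand": 3.2}
    - {"delta_pos": [0.4,4.5,0],"delta_rot": [0,0,0],"hand": 3.2}
    - {"delta_pos": [0.4,4.5,0],"delta_rot": [0,0,0],"hand": 3.2}
    - {"delta_pos": [0.4,4.5,0],"delta_rot": [0,0,0],"hand": 3.2}
    - {"delta_pos": [0.4,4.5,0],"delta_rot": [0,0,0],"hand": 3.2}
    - {"delta_pos": [0.4,4.5,0],"delta_rot": [0,0,0],"hand": 3.2}
    - {"delta_pos": [0.4,4.5,0],"delta_rot": [0,0,0],"hand": 3.2}
    - {"delta_pos": [0.4,4.5,0],"delta_rot": [0,0,0],"hand": 3.2}
    - {"delta_pos": [0.4,4.5,0],"delta_rot": [0,0,0],"hand": 3.2}
    - {"delta_pos": [0.4,4.5,0],"delta_rot": [0,0,0],"hand": 3.2}

```text
t: 8.4
eef_pos: [0.5557, 0.2509, 0.2331]
ee_rot: [3.141, -0.001, -1.588]
force: [0.9, 0.6, -0.6]
width: 0.032
```

```bash
python3 - <<'E'
from h import *
s=get_state(); print(s['eef_pos'],np.degrees(s['ee_rot']),s['q'],s['width'],s['force'])
cv2.imwrite('pics/w5.png',grab_frame('wrist'))
E
```

```text
[0.55568168 0.25085567 0.23308496] [ 1.79956167e+02 -3.40422337e-02 -9.09890487e+01] [ 7.44014412e-01  2.63099551e-01 -1.60484153e-01 -1.07031478e-04
 -1.14817634e+00 -7.61232850e-01] 0.032044423570912535 [ 0.92565193  0.62664011 -0.56038063]
```

View pics/w5.png

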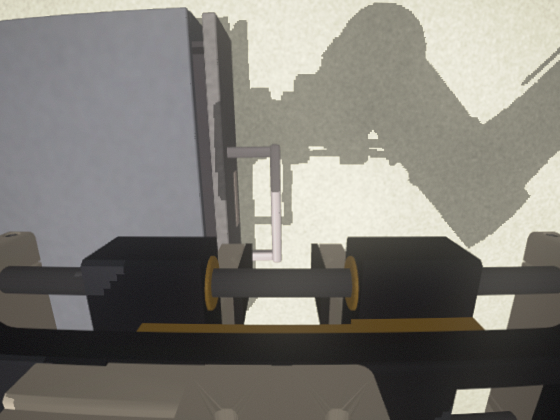

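```bash
python3 - <<'E'
from h import *
C=cam('wrist')
print(px2pl(C,[(275.5,148),(277,258)],.077).round(4), px2pl(C,[(187,20),(203,225)],.1).round(4),px2pl(C,[(210,20),(228,225)],.093).round(4))
E
```

```text
[[0.5603 0.2052 0.077 ]
 [0.5609 0.3155 0.077 ]] [[0.6279 0.1023 0.1   ]
 [0.6276 0.2719 0.1   ]] [[0.611  0.1007 0.093 ]
 [0.6059 0.2744 0.093 ]]
```

Request:
move_arm:
  rows:
    - {"delta_pos": [0.4,0.2,-3],"delta_rot": [0,0,0],"hand": 3.2}
    - {"delta_pos": [0,0,-3],"delta_rot": [0,0,0],"hand": 3.2}
    - {"delta_pos": [0,0,-3],"delta_rot": [0,0,0],"hand": 3.2}
    - {"delta_pos": [0,0,-3],"delta_rot": [0,0,0],"hand": 3.2}
    - {"delta_pos": [0,0,-2.5],"delta_rot": [0,0,0],"hand": 3.2}
    - {"delta_pos": [0,0,-1.5],"delta_rot": [0,0,0],"hand": 3.2}
    - {"delta_pos": [0,0,0],"delta_rot": [0,0,0],"hand": 0.5}
    - {"delta_pos": [0,0,0],"delta_rot": [0,0,0],"hand": 0.5}
    - {"delta_pos": [0,0,0],"delta_rot": [0,0,0],"hand": 0.5}
    - {"delta_pos": [0,0,0],"delta_rot": [0,0,0],"hand": 0.5}

```text
t: 9.45
eef_pos: [0.5608, 0.2518, 0.0748]
ee_rot: [-3.14, 0.001, -1.588]
force: [1.0, 0.4, 0.8]
width: 0.0099
```

Request:
move_arm:
  rows:
    - {"delta_pos": [-0.5,0.01,0],"delta_rot": [0,0,0],"hand": 0.5}
    - {"delta_pos": [-1,0.02,0],"delta_rot": [0,0,0],"hand": 0.5}
    - {"delta_pos": [-1.5,0.02,0],"delta_rot": [0,0,0],"hand": 0.5}
    - {"delta_pos": [-1.5,0.02,0],"delta_rot": [0,0,0],"hand": 0.5}
    - {"delta_pos": [-1.5,0.02,0],"delta_rot": [0,0,0],"hand": 0.5}
    - {"delta_pos": [-1.5,0.02,0],"delta_rot": [0,0,0],"hand": 0.5}
    - {"delta_pos": [-1.5,0.02,0],"delta_rot": [0,0,0],"hand": 0.5}
    - {"delta_pos": [-1.5,0.02,0],"delta_rot": [0,0,0],"hand": 0.5}
    - {"delta_pos": [-1.5,0.02,0],"delta_rot": [0,0,0],"hand": 0.5}
    - {"delta_pos": [-1.5,0.02,0],"delta_rot": [0,0,0],"hand": 0.5}

```text
t: 10.45
eef_pos: [0.4244, 0.2521, 0.0747]
ee_rot: [-3.141, -0.001, -1.587]
force: [1.6, -7.2, 11.2]
width: 0.01
```

Request:
move_arm:
  rows:
    - {"delta_pos": [-1,0.02,0],"delta_rot": [0,0,0],"hand": 0.5}
    - {"delta_pos": [-0.6,0.02,0],"delta_rot": [0,0,0],"hand": 0.5}
    - {"delta_pos": [-0.2,0,0],"delta_rot": [0,0,0],"hand": 0.5}
    - {"delta_pos": [0,0,0],"delta_rot": [0,0,0],"hand": 0.5}
    - {"delta_pos": [0,0,0],"delta_rot": [0,0,0],"hand": 0.5}
    - {"delta_pos": [0,0,0],"delta_rot": [0,0,0],"hand": 0.5}
    - {"delta_pos": [0,0,0],"delta_rot": [0,0,0],"hand": 0.5}
    - {"delta_pos": [0,0,0],"delta_rot": [0,0,0],"hand": 0.5}
    - {"delta_pos": [0,0,0],"delta_rot": [0,0,0],"hand": 0.5}
    - {"delta_pos": [0,0,0],"delta_rot": [0,0,0],"hand": 0.5}

```text
t: 11.45
eef_pos: [0.414, 0.2526, 0.0747]
ee_rot: [-3.132, -0.0, -1.586]
force: [60.3, -24.2, -24.7]
width: 0.0222
```

Request:
move_arm:
  rows:
    - {"delta_pos": [0.4,0,0],"delta_rot": [0,0,0],"hand": 0.5}
    - {"delta_pos": [0.2,0,0],"delta_rot": [0,0,0],"hand": 0.5}
    - {"delta_pos": [0,0,0],"delta_rot": [0,0,0],"hand": 0.5}
    - {"delta_pos": [0,0,0],"delta_rot": [0,0,0],"hand": 0.5}
    - {"delta_pos": [0,0,0],"delta_rot": [0,0,0],"hand": 0.5}
    - {"delta_pos": [0,0,0],"delta_rot": [0,0,0],"hand": 0.5}
    - {"delta_pos": [0,0,0],"delta_rot": [0,0,0],"hand": 0.5}
    - {"delta_pos": [0,0,0],"delta_rot": [0,0,0],"hand": 0.5}
    - {"delta_pos": [0,0,0],"delta_rot": [0,0,0],"hand": 0.5}
    - {"delta_pos": [0,0,0],"delta_rot": [0,0,0],"hand": 0.5}

```text
t: 12.45
eef_pos: [0.4202, 0.2525, 0.0748]
ee_rot: [-3.131, -0.0, -1.586]
force: [59.8, -25.1, -23.6]
width: 0.01
```

```bash
python3 - <<'E'
from h import *
s=get_state(); print(s['eef_pos'],np.degrees(s['ee_rot']),s['q'],s['width'],s['force'],s['moment'],s['joint_efforts'])
cv2.imwrite('pics/w6.png',grab_frame('wrist'))
im=np.hstack([grab_frame('top')[100:330,120:350],grab_frame('side')[100:330,150:420]]);im=cv2.resize(im,None,fx=1.6,fy=1.6)
cv2.imwrite('pics/c6.png',im)
E
```

```text
[0.4201719  0.25254305 0.07479103] [-1.79412690e+02 -1.76149786e-02 -9.08772115e+01] [ 0.94993649  0.2447126  -0.62188613  0.01337539 -0.69865956 -0.97546298] 0.010003712266641197 [ 59.77892093 -25.12632952 -23.55038016] [ -9.0574793  -21.35143276  -0.04861751] [ 2.58042705e+01 -4.91142941e+01  1.74493361e+01 -8.72986794e+00
 -4.77848992e+00  3.67101122e-03]
```

View pics/w6.png

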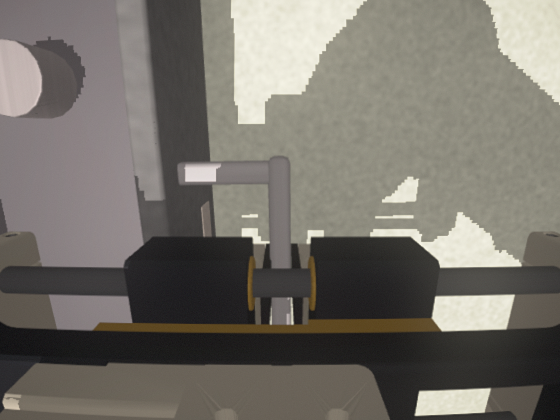

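View pics/c6.png

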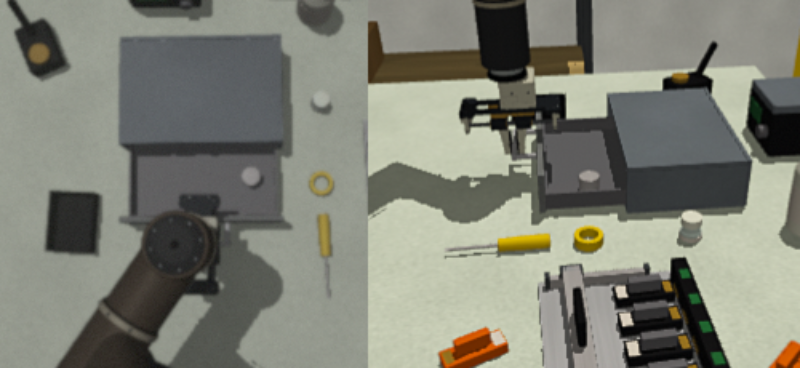

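Request:
move_arm:
  rows:
    - {"delta_pos": [0.6,0,0],"delta_rot": [0,0,0],"hand": 0.5}
    - {"delta_pos": [0,0,0],"delta_rot": [0,0,0],"hand": 0.5}
    - {"delta_pos": [0,0,0],"delta_rot": [0,0,0],"hand": 3.0}
    - {"delta_pos": [0,0,0],"delta_rot": [0,0,0],"hand": 3.0}
    - {"delta_pos": [0,0,0],"delta_rot": [0,0,0],"hand": 3.0}
    - {"delta_pos": [0,0,0],"delta_rot": [0,0,0],"hand": 3.0}
    - {"delta_pos": [0,0,2],"delta_rot": [0,0,0],"hand": 3.0}
    - {"delta_pos": [0,0,4.5],"delta_rot": [0,0,0],"hand": 3.0}
    - {"delta_pos": [0,0,4.5],"delta_rot": [0,0,0],"hand": 3.0}
    - {"delta_pos": [0,0,4.5],"delta_rot": [0,0,0],"hand": 3.0}

```text
t: 13.6
eef_pos: [0.4186, 0.2536, 0.2302]
ee_rot: [3.141, -0.0, -1.588]
force: [2.6, 1.1, -0.3]
width: 0.0301
```

```bash
python3 - <<'E'
from h import *
s=get_state(); print(s['eef_pos'],np.degrees(s['ee_rot']),s['q'],s['width'],s['force'])
C=cam('wrist');cv2.imwrite('pics/w7.png',grab_frame('wrist'))
T=cam('top')
print('tin top',px2pl(T,[(120+251/1.6,100+176/1.6)],.047))
E
```

```text
[0.41856728 0.2536264  0.23020766] [ 1.79972557e+02 -1.30379090e-02 -9.09676083e+01] [ 9.47260575e-01  6.42876516e-02 -4.12741059e-01 -2.96854461e-04
 -1.09422766e+00 -9.64012343e-01] 0.030086541424550854 [ 2.59159923  1.09569746 -0.27330287]
tin top [[0.56324376 0.14907123 0.047     ]]
```

View pics/w7.png

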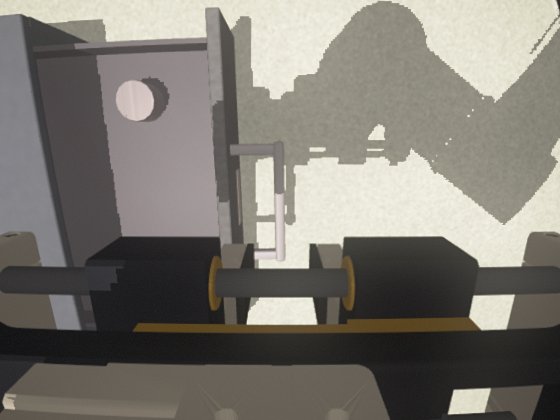

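Request:
move_arm:
  rows:
    - {"delta_pos": [1,-4.7,0.2],"delta_rot": [0,0,8.5],"hand": 4}
    - {"delta_pos": [1,-4.7,0.2],"delta_rot": [0,0,8.5],"hand": 4}
    - {"delta_pos": [1,-4.7,0.2],"delta_rot": [0,0,8.5],"hand": 4}
    - {"delta_pos": [1,-4.7,0.2],"delta_rot": [0,0,8.5],"hand": 4}
    - {"delta_pos": [1,-4.7,0.2],"delta_rot": [0,0,8.5],"hand": 4}
    - {"delta_pos": [1,-4.7,0.2],"delta_rot": [0,0,8.5],"hand": 4}
    - {"delta_pos": [1,-4.7,0.2],"delta_rot": [0,0,8.5],"hand": 4}
    - {"delta_pos": [1,-4.7,0.2],"delta_rot": [0,0,8.5],"hand": 4}
    - {"delta_pos": [1,-4.7,0.2],"delta_rot": [0,0,8.5],"hand": 4}
    - {"delta_pos": [1,-4.7,0.2],"delta_rot": [0,0,8.5],"hand": 4}

```text
t: 14.65
eef_pos: [0.5101, -0.1626, 0.2464]
ee_rot: [-3.141, -0.0, -0.269]
force: [0.7, 1.0, 0.3]
width: 0.0404
```

Request:
move_arm:
  rows:
    - {"delta_pos": [0,-1.5,0],"delta_rot": [0,0,8.0],"hand": 4}
    - {"delta_pos": [0,0,0],"delta_rot": [0,0,0],"hand": 4}
    - {"delta_pos": [0,0,0],"delta_rot": [0,0,0],"hand": 4}
    - {"delta_pos": [0,0,0],"delta_rot": [0,0,0],"hand": 4}
    - {"delta_pos": [0,0,0],"delta_rot": [0,0,0],"hand": 4}
    - {"delta_pos": [0,0,0],"delta_rot": [0,0,0],"hand": 4}
    - {"delta_pos": [0,0,0],"delta_rot": [0,0,0],"hand": 4}
    - {"delta_pos": [0,0,0],"delta_rot": [0,0,0],"hand": 4}
    - {"delta_pos": [0,0,0],"delta_rot": [0,0,0],"hand": 4}
    - {"delta_pos": [0,0,0],"delta_rot": [0,0,0],"hand": 4}

```text
t: 15.65
eef_pos: [0.5101, -0.1763, 0.2464]
ee_rot: [-3.142, -0.0, -0.136]
force: [0.3, 0.4, -1.2]
width: 0.0401
```

```bash
python3 - <<'E'
from h import *
s=get_state(); print(s['eef_pos'],np.degrees(s['ee_rot']),s['q'],s['width'],s['force'])
im=grab_frame('wrist');cv2.imwrite('pics/w8.png',im)
E
```

```text
[ 0.51008368 -0.17627771  0.24641232] [-1.79999649e+02 -2.77974600e-03 -7.77131469e+00] [ 3.05988097e-02  1.37696524e-01 -2.89911548e-01  2.18721783e-06
 -1.14313940e+00  1.40456158e+00] 0.04005599400492198 [ 0.33365984  0.42672086 -1.24791487]
```

View pics/w8.png

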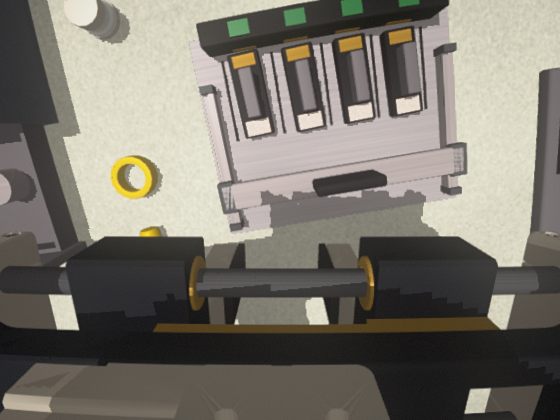

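```bash
cat > packs.py <<'E'
from h import *
def find(im,C,zt=.026,roi=None,minA=60):
    """label patches on pack body tops -> world xy"""
    h=cv2.cvtColor(im,cv2.COLOR_BGR2HSV)
    gold=cv2.inRange(h,(12,120,70),(28,255,255))
    out={}
    n,l,st,ce=cv2.connectedComponentsWithStats(gold)
    out['gold']=[(tuple(ce[i].round(1)),int(st[i,4]),px2pl(C,[ce[i]],zt)[0,:2].round(4)) for i in range(1,n) if st[i,4]>minA]
    return out
E
python3 - <<'E'
from packs import *
im=cv2.imread('pics/w8.png'); C=cam('wrist')
for g in find(im,C)['gold']: print(g)
cv2.imwrite('pics/w8z.png',cv2.resize(im[10:160,200:470],None,fx=2.9,fy=2.9,interpolation=cv2.INTER_CUBIC))
E
```

```text
((np.float64(399.7), np.float64(36.0)), 302, array([ 0.6575, -0.322 ]))
((np.float64(350.2), np.float64(43.4)), 302, array([ 0.6564, -0.2687]))
((np.float64(297.4), np.float64(52.6)), 296, array([ 0.6545, -0.2119]))
((np.float64(243.1), np.float64(60.1)), 286, array([ 0.6551, -0.1536]))
((np.float64(133.0), np.float64(176.4)), 1140, array([ 0.5493, -0.0043]))
((np.float64(150.4), np.float64(232.1)), 176, array([ 0.4791, -0.0081]))
((np.float64(195.0), np.float64(283.6)), 458, array([ 0.4032, -0.0483]))
((np.float64(367.2), np.float64(282.3)), 489, array([ 0.375 , -0.2679]))
((np.float64(342.6), np.float64(326.3)), 3290, array([ 0.314 , -0.2313]))
```

View pics/w8z.png

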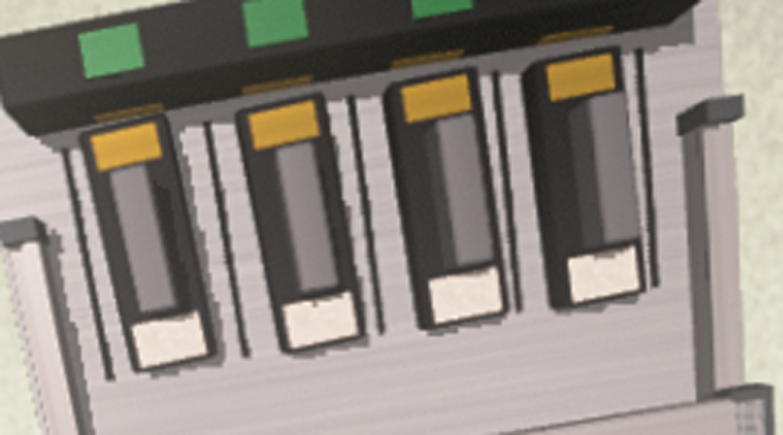

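```bash
python3 - <<'E'
from packs import *
C=cam('wrist')
f=lambda L,z: px2pl(C,[(200+x/2.9-.33,10+y/2.9-.33) for x,y in L],z)[:,:2]
g=f([(126,146),(284,124),(436,97),(580,76)],.026); w=f([(169,342),(322,321),(467,295),(604,274)],.026)
for a,b in zip(g,w): print(((a+b)/2).round(4),np.degrees(np.arctan2(a[1]-b[1],a[0]-b[0])).round(1),np.linalg.norm(a-b).round(4))
r1=f([(132,167),(295,142),(453,116),(592,98)],.048); r2=f([(158,311),(318,293),(468,267),(618,243)],.048)
print(((r1+r2)/2).round(4), np.linalg.norm(r1-r2,axis=1))
E
```

```text
[ 0.6191 -0.1561] 4.0 0.0721
[ 0.6188 -0.2151] 4.6 0.0719
[ 0.621  -0.2714] 4.5 0.0716
[ 0.6221 -0.3246] 4.3 0.0713
[[ 0.6187 -0.1572]
 [ 0.6181 -0.2146]
 [ 0.6198 -0.2692]
 [ 0.6206 -0.3206]] [0.04921599 0.05116897 0.0506098  0.04959729]
```

Request:
move_arm:
  rows:
    - {"delta_pos": [2.7,0.45,-3.5],"delta_rot": [0,0,2.5],"hand": 3}
    - {"delta_pos": [2.7,0.45,-3.5],"delta_rot": [0,0,2.5],"hand": 3}
    - {"delta_pos": [2.7,0.45,-3.5],"delta_rot": [0,0,2.5],"hand": 3}
    - {"delta_pos": [2.7,0.45,-3.5],"delta_rot": [0,0,2.5],"hand": 3}
    - {"delta_pos": [0,0,-2],"delta_rot": [0,0,0],"hand": 3}
    - {"delta_pos": [0,0,0],"delta_rot": [0,0,0],"hand": 3}
    - {"delta_pos": [0,0,0],"delta_rot": [0,0,0],"hand": 3}
    - {"delta_pos": [0,0,0],"delta_rot": [0,0,0],"hand": 3}
    - {"delta_pos": [0,0,0],"delta_rot": [0,0,0],"hand": 3}
    - {"delta_pos": [0,0,0],"delta_rot": [0,0,0],"hand": 3}

```text
t: 16.7
eef_pos: [0.6185, -0.1584, 0.088]
ee_rot: [3.142, -0.003, 0.039]
force: [-0.3, 0.0, 0.0]
width: 0.0304
```

```bash
python3 - <<'E'
from h import *
s=get_state(); print(s['eef_pos'],np.degrees(s['ee_rot']),s['q'],s['width'],s['force'])
im=grab_frame('wrist');cv2.imwrite('pics/w9.png',im)
E
```

```text
[ 0.61852281 -0.15842621  0.08803987] [ 1.79995849e+02 -1.45123912e-01  2.22827482e+00] [ 5.44277612e-02  4.36798175e-01 -2.66587268e-01  1.46891107e-04
 -8.64879431e-01  1.55516405e+00] 0.030359186066109115 [-0.29829649  0.02473122  0.01427036]
```

View pics/w9.png

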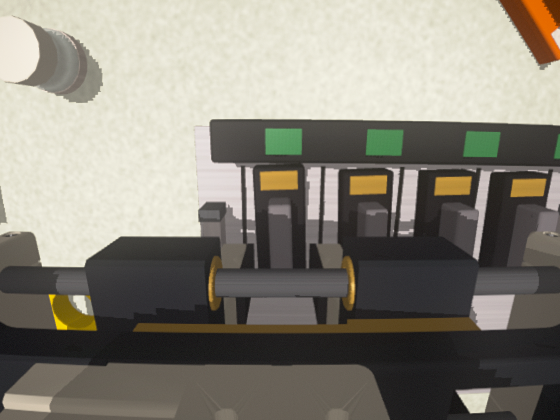

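Request:
move_arm:
  rows:
    - {"delta_pos": [0,0,-2],"delta_rot": [0,0,0],"hand": 3}
    - {"delta_pos": [0,0,-1.6],"delta_rot": [0,0,0],"hand": 3}
    - {"delta_pos": [0,0,0],"delta_rot": [0,0,0],"hand": 3}
    - {"delta_pos": [0,0,0],"delta_rot": [0,0,0],"hand": 0.8}
    - {"delta_pos": [0,0,0],"delta_rot": [0,0,0],"hand": 0.8}
    - {"delta_pos": [0,0,0],"delta_rot": [0,0,0],"hand": 0.8}
    - {"delta_pos": [0,0,0],"delta_rot": [0,0,0],"hand": 0.8}
    - {"delta_pos": [0,0,0],"delta_rot": [0,0,0],"hand": 0.8}
    - {"delta_pos": [0,0,0],"delta_rot": [0,0,0],"hand": 0.8}
    - {"delta_pos": [0,0,2],"delta_rot": [0,0,0],"hand": 0.8}
  force: 40

```text
t: 17.75
eef_pos: [0.616, -0.1581, 0.068]
ee_rot: [-3.141, 0.005, 0.038]
force: [-1.0, 0.2, -1.7]
width: 0.0137
```

Request:
move_arm:
  rows:
    - {"delta_pos": [0,0,4],"delta_rot": [0,0,0],"hand": 0.8}
    - {"delta_pos": [-1,0,4],"delta_rot": [0,0,0],"hand": 0.8}
    - {"delta_pos": [-1.9,3.5,0],"delta_rot": [0,0,-0.5],"hand": 0.8}
    - {"delta_pos": [-1.9,4.5,0],"delta_rot": [0,0,-0.5],"hand": 0.8}
    - {"delta_pos": [-1.9,4.5,0],"delta_rot": [0,0,-0.5],"hand": 0.8}
    - {"delta_pos": [-1.6,4.5,0],"delta_rot": [0,0,-0.5],"hand": 0.8}
    - {"delta_pos": [0,4.9,0],"delta_rot": [0,0,-0.5],"hand": 0.8}
    - {"delta_pos": [0,4.9,0],"delta_rot": [0,0,-0.5],"hand": 0.8}
    - {"delta_pos": [0,4.9,0],"delta_rot": [0,0,0],"hand": 0.8}
    - {"delta_pos": [0,4.9,0],"delta_rot": [0,0,0],"hand": 0.8}

```text
t: 18.75
eef_pos: [0.5344, 0.2095, 0.1503]
ee_rot: [-3.142, 0.0, -0.013]
force: [1.4, -0.9, -0.8]
width: 0.0138
```

Request:
move_arm:
  rows:
    - {"delta_pos": [0,4.9,0],"delta_rot": [0,0,0],"hand": 0.8}
    - {"delta_pos": [0,4.9,0],"delta_rot": [0,0,0],"hand": 0.8}
    - {"delta_pos": [0,4.5,0],"delta_rot": [0,0,0],"hand": 0.8}
    - {"delta_pos": [0,1.5,0],"delta_rot": [0,0,0],"hand": 0.8}
    - {"delta_pos": [0,0,-2],"delta_rot": [0,0,0],"hand": 0.8}
    - {"delta_pos": [0,0,-2],"delta_rot": [0,0,0],"hand": 0.8}
    - {"delta_pos": [0,0,-1.5],"delta_rot": [0,0,0],"hand": 0.8}
    - {"delta_pos": [0,0,0],"delta_rot": [0,0,0],"hand": 0.8}
    - {"delta_pos": [0,0,0],"delta_rot": [0,0,0],"hand": 0.8}
    - {"delta_pos": [0,0,0],"delta_rot": [0,0,0],"hand": 0.8}

```text
t: 19.75
eef_pos: [0.5356, 0.3659, 0.0964]
ee_rot: [-3.141, -0.001, -0.013]
force: [0.2, -0.2, -1.9]
width: 0.0134
```

```bash
python3 - <<'E'
from h import *
s=get_state(); print(s['eef_pos'],np.degrees(s['ee_rot']),s['q'],s['width'],s['force'])
im=grab_frame('wrist');cv2.imwrite('pics/w10.png',im)
im=np.hstack([grab_frame('top')[100:330,120:450],grab_frame('side')[100:330,150:400]]);im=cv2.resize(im,None,fx=1.37,fy=1.37)
cv2.imwrite('pics/c10.png',im)
E
```

```text
[0.53560489 0.36587159 0.09643864] [-1.79948312e+02 -5.85709190e-02 -7.71232095e-01] [ 8.99624550e-01  4.42245234e-01 -2.33831770e-01  3.30503804e-04
 -8.93380497e-01  6.57504717e-01] 0.013444801914828249 [ 0.15804092 -0.15592436 -1.94908282]
```

View pics/w10.png

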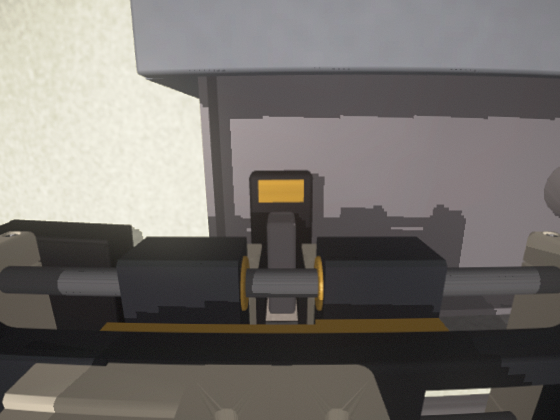

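View pics/c10.png

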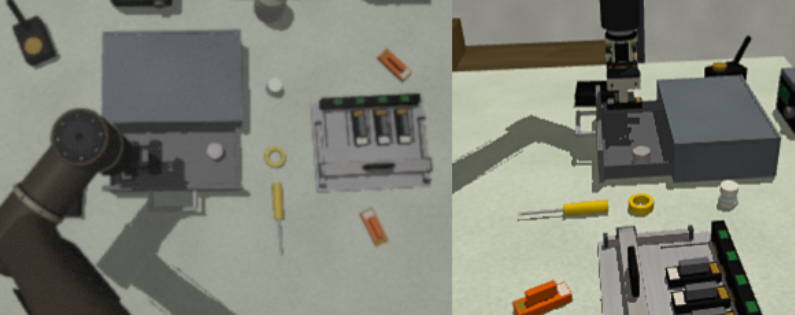

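Request:
move_arm:
  rows:
    - {"delta_pos": [0,0,-1.5],"delta_rot": [0,0,0],"hand": 0.8}
    - {"delta_pos": [0,0,-1.2],"delta_rot": [0,0,0],"hand": 0.8}
    - {"delta_pos": [0,0,-0.8],"delta_rot": [0,0,0],"hand": 0.8}
    - {"delta_pos": [0,0,0],"delta_rot": [0,0,0],"hand": 0.8}
    - {"delta_pos": [0,0,0],"delta_rot": [0,0,0],"hand": 2.6}
    - {"delta_pos": [0,0,0],"delta_rot": [0,0,0],"hand": 2.6}
    - {"delta_pos": [0,0,0],"delta_rot": [0,0,0],"hand": 2.6}
    - {"delta_pos": [0,0,1.0],"delta_rot": [0,0,0],"hand": 2.6}
    - {"delta_pos": [0,0,4],"delta_rot": [0,0,0],"hand": 2.6}
    - {"delta_pos": [0,0,4],"delta_rot": [0,0,0],"hand": 2.6}

```text
t: 20.9
eef_pos: [0.5347, 0.3652, 0.1512]
ee_rot: [3.14, 0.001, -0.013]
force: [2.0, 1.0, 0.3]
width: 0.026
```

```bash
python3 - <<'E'
from h import *
s=get_state(); print(s['eef_pos'],np.degrees(s['ee_rot']),s['width'],s['force'])
im=grab_frame('wrist');cv2.imwrite('pics/w11.png',im)
E
```

```text
[0.53466953 0.3652084  0.151182  ] [ 1.79895848e+02  7.31772715e-02 -7.59328952e-01] 0.0260432761311603 [1.95318641 0.96049098 0.26696605]
```

View pics/w11.png

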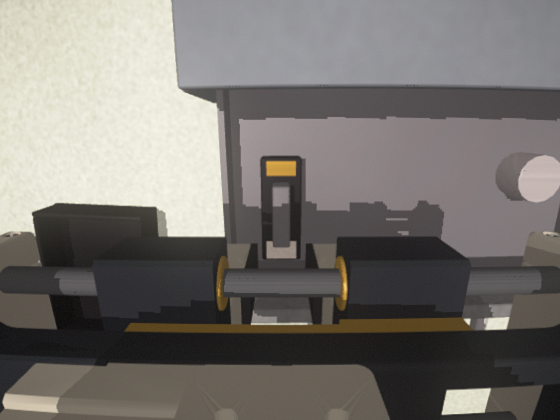

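Request:
move_arm:
  rows:
    - {"delta_pos": [0,-4.9,0],"delta_rot": [0,0,0],"hand": 3}
    - {"delta_pos": [0,-4.9,0],"delta_rot": [0,0,0],"hand": 3}
    - {"delta_pos": [0,-4.9,0],"delta_rot": [0,0,0],"hand": 3}
    - {"delta_pos": [0,-4.9,0],"delta_rot": [0,0,0],"hand": 3}
    - {"delta_pos": [0,-4.9,0],"delta_rot": [0,0,0],"hand": 3}
    - {"delta_pos": [1,-4.8,0],"delta_rot": [0,0,0.6],"hand": 3}
    - {"delta_pos": [1,-4.8,0],"delta_rot": [0,0,0.6],"hand": 3}
    - {"delta_pos": [1,-4.8,0],"delta_rot": [0,0,0.6],"hand": 3}
    - {"delta_pos": [1,-4.8,0],"delta_rot": [0,0,0.6],"hand": 3}
    - {"delta_pos": [1,-4.8,0],"delta_rot": [0,0,0.6],"hand": 3}

```text
t: 21.95
eef_pos: [0.5855, -0.1213, 0.1514]
ee_rot: [-3.142, -0.002, 0.04]
force: [1.7, 1.2, 0.3]
width: 0.0301
```

Request:
move_arm:
  rows:
    - {"delta_pos": [1.2,-3.2,0],"delta_rot": [0,0,0],"hand": 3}
    - {"delta_pos": [1.1,-3.2,0],"delta_rot": [0,0,0],"hand": 3}
    - {"delta_pos": [1.1,-3.2,0],"delta_rot": [0,0,0],"hand": 3}
    - {"delta_pos": [0,0,-2],"delta_rot": [0,0,0],"hand": 3}
    - {"delta_pos": [0,0,-2],"delta_rot": [0,0,0],"hand": 3}
    - {"delta_pos": [0,0,-1.5],"delta_rot": [0,0,0],"hand": 3}
    - {"delta_pos": [0,0,0],"delta_rot": [0,0,0],"hand": 3}
    - {"delta_pos": [0,0,0],"delta_rot": [0,0,0],"hand": 3}
    - {"delta_pos": [0,0,0],"delta_rot": [0,0,0],"hand": 3}
    - {"delta_pos": [0,0,0],"delta_rot": [0,0,0],"hand": 3}

```text
t: 22.95
eef_pos: [0.6198, -0.2152, 0.0966]
ee_rot: [3.141, -0.002, 0.039]
force: [0.7, 0.2, 0.5]
width: 0.0301
```

```bash
python3 - <<'E'
from h import *
s=get_state(); print(s['eef_pos'],np.degrees(s['ee_rot']),s['width'],s['force'])
im=grab_frame('wrist');cv2.imwrite('pics/w12.png',im)
E
```

```text
[ 0.61978256 -0.21515461  0.09664328] [ 1.79980768e+02 -1.07815556e-01  2.26284550e+00] 0.03013011798697655 [0.7396527  0.22931971 0.48073306]
```

View pics/w12.png

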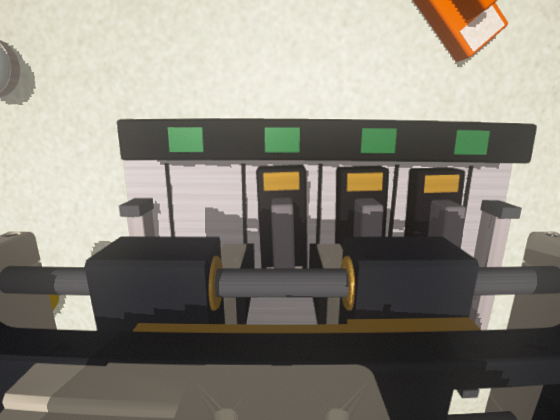

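Request:
move_arm:
  rows:
    - {"delta_pos": [0,0,-2.5],"delta_rot": [0,0,0],"hand": 3}
    - {"delta_pos": [0,0,-2.0],"delta_rot": [0,0,0],"hand": 3}
    - {"delta_pos": [0,0,0],"delta_rot": [0,0,0],"hand": 3}
    - {"delta_pos": [0,0,0],"delta_rot": [0,0,0],"hand": 0.8}
    - {"delta_pos": [0,0,0],"delta_rot": [0,0,0],"hand": 0.8}
    - {"delta_pos": [0,0,0],"delta_rot": [0,0,0],"hand": 0.8}
    - {"delta_pos": [0,0,0],"delta_rot": [0,0,0],"hand": 0.8}
    - {"delta_pos": [0,0,0],"delta_rot": [0,0,0],"hand": 0.8}
    - {"delta_pos": [0,0,0],"delta_rot": [0,0,0],"hand": 0.8}
    - {"delta_pos": [0,0,2],"delta_rot": [0,0,0],"hand": 0.8}

```text
t: 24.0
eef_pos: [0.617, -0.2149, 0.0678]
ee_rot: [-3.14, 0.005, 0.038]
force: [-0.5, 0.2, -1.5]
width: 0.0137
```

Request:
move_arm:
  rows:
    - {"delta_pos": [0,0,4],"delta_rot": [0,0,0],"hand": 0.8}
    - {"delta_pos": [-1,0,4],"delta_rot": [0,0,0],"hand": 0.8}
    - {"delta_pos": [-1.9,3.5,0],"delta_rot": [0,0,-0.5],"hand": 0.8}
    - {"delta_pos": [-1.9,4.5,0],"delta_rot": [0,0,-0.5],"hand": 0.8}
    - {"delta_pos": [-1.9,4.5,0],"delta_rot": [0,0,-0.5],"hand": 0.8}
    - {"delta_pos": [-1.8,4.5,0],"delta_rot": [0,0,-0.5],"hand": 0.8}
    - {"delta_pos": [0,4.9,0],"delta_rot": [0,0,-0.5],"hand": 0.8}
    - {"delta_pos": [0,4.9,0],"delta_rot": [0,0,-0.5],"hand": 0.8}
    - {"delta_pos": [0,4.9,0],"delta_rot": [0,0,0],"hand": 0.8}
    - {"delta_pos": [0,4.9,0],"delta_rot": [0,0,0],"hand": 0.8}

```text
t: 25.0
eef_pos: [0.5333, 0.1526, 0.1503]
ee_rot: [-3.141, 0.0, -0.013]
force: [1.3, 0.5, -0.9]
width: 0.0135
```

Request:
move_arm:
  rows:
    - {"delta_pos": [0,4.9,0],"delta_rot": [0,0,0],"hand": 0.8}
    - {"delta_pos": [0,4.9,0],"delta_rot": [0,0,0],"hand": 0.8}
    - {"delta_pos": [0,4.9,0],"delta_rot": [0,0,0],"hand": 0.8}
    - {"delta_pos": [0,1.8,0],"delta_rot": [0,0,0],"hand": 0.8}
    - {"delta_pos": [0,0,-2],"delta_rot": [0,0,0],"hand": 0.8}
    - {"delta_pos": [0,0,-2],"delta_rot": [0,0,0],"hand": 0.8}
    - {"delta_pos": [0,0,-1],"delta_rot": [0,0,0],"hand": 0.8}
    - {"delta_pos": [0,0,0],"delta_rot": [0,0,0],"hand": 0.8}
    - {"delta_pos": [0,0,0],"delta_rot": [0,0,0],"hand": 0.8}
    - {"delta_pos": [0,0,0],"delta_rot": [0,0,0],"hand": 0.8}

```text
t: 26.0
eef_pos: [0.5347, 0.3159, 0.1015]
ee_rot: [-3.14, -0.001, -0.014]
force: [0.2, 0.2, -0.0]
width: 0.0136
```

```bash
python3 - <<'E'
from h import *
s=get_state(); print(s['eef_pos'],np.degrees(s['ee_rot']),s['width'],s['force'])
im=grab_frame('wrist');cv2.imwrite('pics/w13.png',im)
im=np.hstack([grab_frame('top')[100:330,120:450],grab_frame('side')[100:330,150:400]]);im=cv2.resize(im,None,fx=1.37,fy=1.37)
cv2.imwrite('pics/c13.png',im)
E
```

```text
[0.53468498 0.31586215 0.10149439] [-1.79936805e+02 -7.12028739e-02 -7.80352150e-01] 0.013637966837070983 [ 0.18791167  0.15864874 -0.0300587 ]
```

View pics/w13.png

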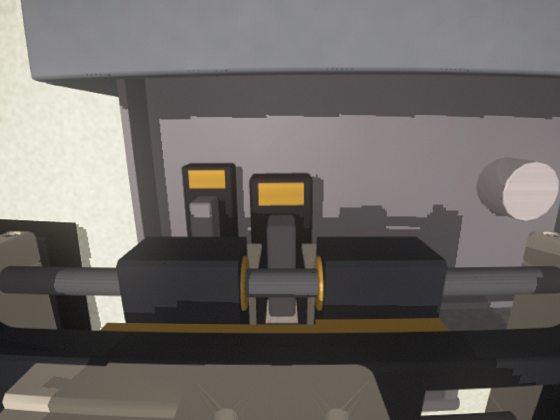

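View pics/c13.png

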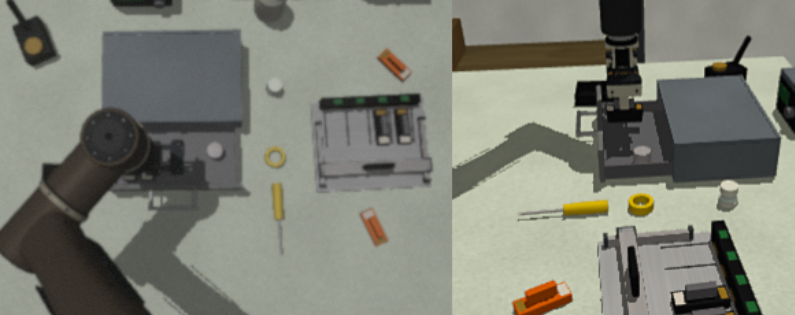

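Request:
move_arm:
  rows:
    - {"delta_pos": [0,0,-1.8],"delta_rot": [0,0,0],"hand": 0.8}
    - {"delta_pos": [0,0,-1.4],"delta_rot": [0,0,0],"hand": 0.8}
    - {"delta_pos": [0,0,-0.8],"delta_rot": [0,0,0],"hand": 0.8}
    - {"delta_pos": [0,0,0],"delta_rot": [0,0,0],"hand": 0.8}
    - {"delta_pos": [0,0,0],"delta_rot": [0,0,0],"hand": 2.5}
    - {"delta_pos": [0,0,0],"delta_rot": [0,0,0],"hand": 2.5}
    - {"delta_pos": [0,0,0],"delta_rot": [0,0,0],"hand": 2.5}
    - {"delta_pos": [0,0,1.0],"delta_rot": [0,0,0],"hand": 2.5}
    - {"delta_pos": [0,0,4],"delta_rot": [0,0,0],"hand": 2.5}
    - {"delta_pos": [0,0,4],"delta_rot": [0,0,0],"hand": 2.5}

```text
t: 27.15
eef_pos: [0.5337, 0.3152, 0.1514]
ee_rot: [3.14, 0.001, -0.013]
force: [0.8, 1.6, -1.1]
width: 0.0248
```

```bash
python3 - <<'E'
from h import *
s=get_state(); print(s['eef_pos'],np.degrees(s['ee_rot']),s['width'],s['force'])
im=grab_frame('wrist');cv2.imwrite('pics/w14.png',im)
E
```

```text
[0.53369289 0.31522662 0.15136244] [ 1.79905750e+02  7.12810507e-02 -7.59346536e-01] 0.024783743292649492 [ 0.83530988  1.57710081 -1.1099839 ]
```

View pics/w14.png

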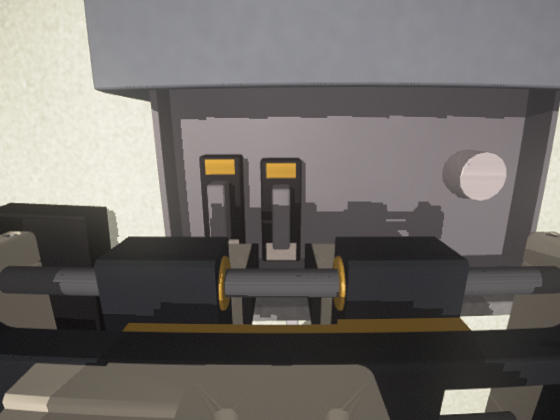

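Request:
move_arm:
  rows:
    - {"delta_pos": [0,-4.9,0],"delta_rot": [0,0,0],"hand": 3}
    - {"delta_pos": [0,-4.9,0],"delta_rot": [0,0,0],"hand": 3}
    - {"delta_pos": [0,-4.9,0],"delta_rot": [0,0,0],"hand": 3}
    - {"delta_pos": [0,-4.9,0],"delta_rot": [0,0,0],"hand": 3}
    - {"delta_pos": [0,-4.9,0],"delta_rot": [0,0,0],"hand": 3}
    - {"delta_pos": [1,-4.8,0],"delta_rot": [0,0,0.6],"hand": 3}
    - {"delta_pos": [1,-4.8,0],"delta_rot": [0,0,0.6],"hand": 3}
    - {"delta_pos": [1,-4.8,0],"delta_rot": [0,0,0.6],"hand": 3}
    - {"delta_pos": [1,-4.8,0],"delta_rot": [0,0,0.6],"hand": 3}
    - {"delta_pos": [1,-4.8,0],"delta_rot": [0,0,0.6],"hand": 3}

```text
t: 28.2
eef_pos: [0.5845, -0.1714, 0.1514]
ee_rot: [3.141, -0.001, 0.04]
force: [1.8, 1.1, 1.1]
width: 0.0299
```

Request:
move_arm:
  rows:
    - {"delta_pos": [1.3,-3.4,0],"delta_rot": [0,0,0],"hand": 3}
    - {"delta_pos": [1.2,-3.4,0],"delta_rot": [0,0,0],"hand": 3}
    - {"delta_pos": [1.2,-3.4,0],"delta_rot": [0,0,0],"hand": 3}
    - {"delta_pos": [0,0,-2],"delta_rot": [0,0,0],"hand": 3}
    - {"delta_pos": [0,0,-2],"delta_rot": [0,0,0],"hand": 3}
    - {"delta_pos": [0,0,-1.5],"delta_rot": [0,0,0],"hand": 3}
    - {"delta_pos": [0,0,0],"delta_rot": [0,0,0],"hand": 3}
    - {"delta_pos": [0,0,0],"delta_rot": [0,0,0],"hand": 3}
    - {"delta_pos": [0,0,0],"delta_rot": [0,0,0],"hand": 3}
    - {"delta_pos": [0,0,0],"delta_rot": [0,0,0],"hand": 3}

```text
t: 29.2
eef_pos: [0.6218, -0.2712, 0.0967]
ee_rot: [3.141, -0.002, 0.04]
force: [-0.3, -0.8, -0.0]
width: 0.0302
```

```bash
python3 - <<'E'
from h import *
s=get_state(); print(s['eef_pos'],np.degrees(s['ee_rot']),s['width'],s['force'])
im=grab_frame('wrist');cv2.imwrite('pics/w15.png',im)
E
```

```text
[ 0.62177466 -0.27122692  0.09672761] [ 1.79969164e+02 -1.06833613e-01  2.26377607e+00] 0.03018656925431299 [-0.30616625 -0.82233305 -0.00540197]
```

View pics/w15.png

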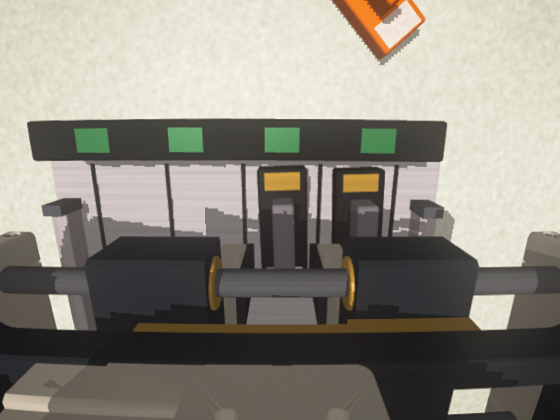

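Request:
move_arm:
  rows:
    - {"delta_pos": [0,0,-2.5],"delta_rot": [0,0,0],"hand": 3}
    - {"delta_pos": [0,0,-2.0],"delta_rot": [0,0,0],"hand": 3}
    - {"delta_pos": [0,0,0],"delta_rot": [0,0,0],"hand": 3}
    - {"delta_pos": [0,0,0],"delta_rot": [0,0,0],"hand": 0.8}
    - {"delta_pos": [0,0,0],"delta_rot": [0,0,0],"hand": 0.8}
    - {"delta_pos": [0,0,0],"delta_rot": [0,0,0],"hand": 0.8}
    - {"delta_pos": [0,0,0],"delta_rot": [0,0,0],"hand": 0.8}
    - {"delta_pos": [0,0,0],"delta_rot": [0,0,0],"hand": 0.8}
    - {"delta_pos": [0,0,0],"delta_rot": [0,0,0],"hand": 0.8}
    - {"delta_pos": [0,0,2],"delta_rot": [0,0,0],"hand": 0.8}

```text
t: 30.25
eef_pos: [0.619, -0.2707, 0.0678]
ee_rot: [-3.14, 0.005, 0.038]
force: [-0.4, -0.3, -1.6]
width: 0.0139
```

Request:
move_arm:
  rows:
    - {"delta_pos": [0,0,4],"delta_rot": [0,0,0],"hand": 0.8}
    - {"delta_pos": [-1,0,4],"delta_rot": [0,0,0],"hand": 0.8}
    - {"delta_pos": [-1.9,3.5,0],"delta_rot": [0,0,-0.5],"hand": 0.8}
    - {"delta_pos": [-1.9,4.5,0],"delta_rot": [0,0,-0.5],"hand": 0.8}
    - {"delta_pos": [-1.9,4.5,0],"delta_rot": [0,0,-0.5],"hand": 0.8}
    - {"delta_pos": [-1.9,4.5,0],"delta_rot": [0,0,-0.5],"hand": 0.8}
    - {"delta_pos": [0,4.9,0],"delta_rot": [0,0,-0.5],"hand": 0.8}
    - {"delta_pos": [0,4.9,0],"delta_rot": [0,0,-0.5],"hand": 0.8}
    - {"delta_pos": [0,4.9,0],"delta_rot": [0,0,0],"hand": 0.8}
    - {"delta_pos": [0,4.9,0],"delta_rot": [0,0,0],"hand": 0.8}

```text
t: 31.25
eef_pos: [0.5343, 0.0967, 0.1504]
ee_rot: [-3.141, 0.0, -0.013]
force: [0.8, 0.6, -0.8]
width: 0.0138
```

Request:
move_arm:
  rows:
    - {"delta_pos": [0,4.9,0],"delta_rot": [0,0,0],"hand": 0.8}
    - {"delta_pos": [0,4.9,0],"delta_rot": [0,0,0],"hand": 0.8}
    - {"delta_pos": [0,4.9,0],"delta_rot": [0,0,0],"hand": 0.8}
    - {"delta_pos": [0,2.4,0],"delta_rot": [0,0,0],"hand": 0.8}
    - {"delta_pos": [0,0,-2],"delta_rot": [0,0,0],"hand": 0.8}
    - {"delta_pos": [0,0,-2],"delta_rot": [0,0,0],"hand": 0.8}
    - {"delta_pos": [0,0,-1],"delta_rot": [0,0,0],"hand": 0.8}
    - {"delta_pos": [0,0,0],"delta_rot": [0,0,0],"hand": 0.8}
    - {"delta_pos": [0,0,0],"delta_rot": [0,0,0],"hand": 0.8}
    - {"delta_pos": [0,0,0],"delta_rot": [0,0,0],"hand": 0.8}

```text
t: 32.25
eef_pos: [0.5357, 0.2658, 0.1014]
ee_rot: [-3.141, -0.001, -0.014]
force: [-0.1, 0.5, -1.9]
width: 0.0134
```

```bash
python3 - <<'E'
from h import *
s=get_state(); print(s['eef_pos'],np.degrees(s['ee_rot']),s['width'],s['force'])
im=grab_frame('wrist');cv2.imwrite('pics/w16.png',im)
im=np.hstack([grab_frame('top')[100:330,120:450],grab_frame('side')[100:330,150:400]]);im=cv2.resize(im,None,fx=1.37,fy=1.37)
cv2.imwrite('pics/c16.png',im)
E
```

```text
[0.53565721 0.2658443  0.10141391] [-1.79947210e+02 -6.77820073e-02 -7.80022221e-01] 0.013403481150354462 [-0.14603303  0.51447257 -1.93540095]
```

View pics/w16.png

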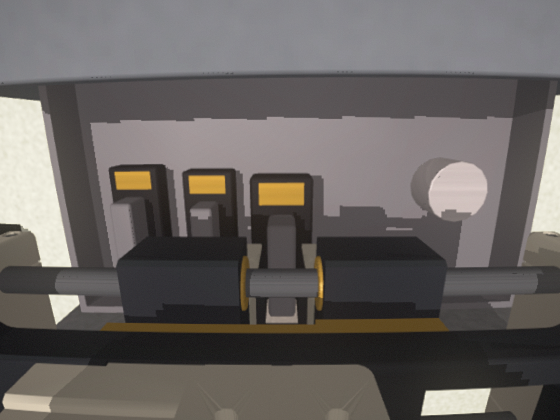

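View pics/c16.png

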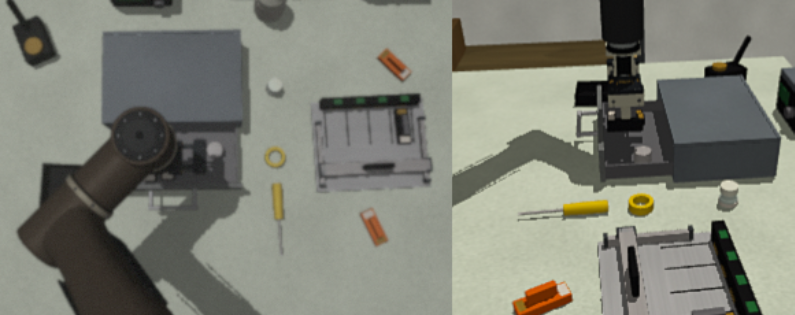

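Request:
move_arm:
  rows:
    - {"delta_pos": [0,0,-1.8],"delta_rot": [0,0,0],"hand": 0.8}
    - {"delta_pos": [0,0,-1.4],"delta_rot": [0,0,0],"hand": 0.8}
    - {"delta_pos": [0,0,-0.8],"delta_rot": [0,0,0],"hand": 0.8}
    - {"delta_pos": [0,0,0],"delta_rot": [0,0,0],"hand": 0.8}
    - {"delta_pos": [0,0,0],"delta_rot": [0,0,0],"hand": 2.5}
    - {"delta_pos": [0,0,0],"delta_rot": [0,0,0],"hand": 2.5}
    - {"delta_pos": [0,0,0],"delta_rot": [0,0,0],"hand": 2.5}
    - {"delta_pos": [0,0,1.0],"delta_rot": [0,0,0],"hand": 2.5}
    - {"delta_pos": [0,0,4],"delta_rot": [0,0,0],"hand": 2.5}
    - {"delta_pos": [0,0,4],"delta_rot": [0,0,0],"hand": 2.5}

```text
t: 33.4
eef_pos: [0.5347, 0.2652, 0.1514]
ee_rot: [3.14, 0.001, -0.013]
force: [1.0, 0.4, 1.6]
width: 0.0248
```

```bash
python3 - <<'E'
from h import *
s=get_state(); print(s['eef_pos'],np.degrees(s['ee_rot']),s['width'],s['force'])
im=grab_frame('wrist');cv2.imwrite('pics/w17.png',im)
E
```

```text
[0.53465604 0.2652465  0.1514108 ] [ 1.79909196e+02  7.64824848e-02 -7.61007520e-01] 0.024780608359965355 [1.0057427  0.36919703 1.55925648]
```

View pics/w17.png

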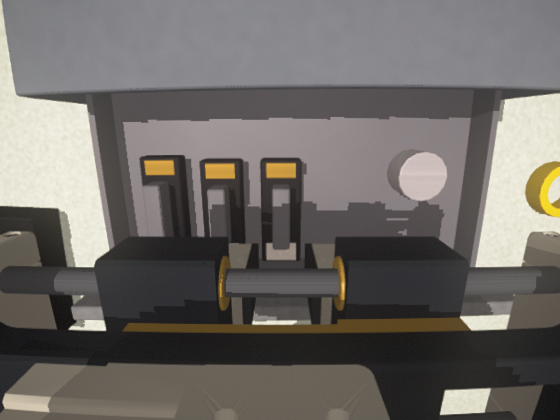

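Request:
move_arm:
  rows:
    - {"delta_pos": [0,-4.9,0],"delta_rot": [0,0,0],"hand": 3}
    - {"delta_pos": [0,-4.9,0],"delta_rot": [0,0,0],"hand": 3}
    - {"delta_pos": [0,-4.9,0],"delta_rot": [0,0,0],"hand": 3}
    - {"delta_pos": [0,-4.9,0],"delta_rot": [0,0,0],"hand": 3}
    - {"delta_pos": [0,-4.9,0],"delta_rot": [0,0,0],"hand": 3}
    - {"delta_pos": [1,-4.8,0],"delta_rot": [0,0,0.6],"hand": 3}
    - {"delta_pos": [1,-4.8,0],"delta_rot": [0,0,0.6],"hand": 3}
    - {"delta_pos": [1,-4.8,0],"delta_rot": [0,0,0.6],"hand": 3}
    - {"delta_pos": [1,-4.8,0],"delta_rot": [0,0,0.6],"hand": 3}
    - {"delta_pos": [1,-4.8,0],"delta_rot": [0,0,0.6],"hand": 3}

```text
t: 34.45
eef_pos: [0.5854, -0.2214, 0.1514]
ee_rot: [3.141, -0.001, 0.04]
force: [1.3, 0.1, 0.2]
width: 0.0302
```

Request:
move_arm:
  rows:
    - {"delta_pos": [1.3,-3.6,0],"delta_rot": [0,0,0],"hand": 3}
    - {"delta_pos": [1.2,-3.6,0],"delta_rot": [0,0,0],"hand": 3}
    - {"delta_pos": [1.2,-3.5,0],"delta_rot": [0,0,0],"hand": 3}
    - {"delta_pos": [0,0,-2],"delta_rot": [0,0,0],"hand": 3}
    - {"delta_pos": [0,0,-2],"delta_rot": [0,0,0],"hand": 3}
    - {"delta_pos": [0,0,-1.5],"delta_rot": [0,0,0],"hand": 3}
    - {"delta_pos": [0,0,0],"delta_rot": [0,0,0],"hand": 3}
    - {"delta_pos": [0,0,0],"delta_rot": [0,0,0],"hand": 3}
    - {"delta_pos": [0,0,0],"delta_rot": [0,0,0],"hand": 3}
    - {"delta_pos": [0,0,0],"delta_rot": [0,0,0],"hand": 3}

```text
t: 35.45
eef_pos: [0.6228, -0.3262, 0.0968]
ee_rot: [3.141, -0.002, 0.04]
force: [0.3, 0.6, 0.1]
width: 0.0299
```

```bash
python3 - <<'E'
from h import *
s=get_state(); print(s['eef_pos'],np.degrees(s['ee_rot']),s['width'],s['force'])
im=grab_frame('wrist');cv2.imwrite('pics/w18.png',im)
cv2.imwrite('pics/c18.png',cv2.resize(grab_frame('top')[100:280,150:360],None,fx=3.3,fy=3.3,interpolation=cv2.INTER_CUBIC))
s2=dict(s);s2['eef_pos']=np.array([.53466,.26525,.15141]);s2['ee_rot']=np.radians([179.909,.0765,-.761])
print('tin',px2pl(cam('wrist',s2),[(422,176)],.047),'gold',px2pl(cam('wrist',s2),[(159,168),(219.5,170),(280.5,171)],.035))
E
```

```text
[ 0.62281582 -0.32624078  0.09679974] [ 1.79960612e+02 -1.10915717e-01  2.26489297e+00] 0.029914902032867133 [0.33534086 0.55548383 0.09824501]
tin [[0.56638054 0.15474385 0.047     ]] gold [[0.5740717  0.36684253 0.035     ]
 [0.57150387 0.31682667 0.035     ]
 [0.56991657 0.26684104 0.035     ]]
```

View pics/w18.png

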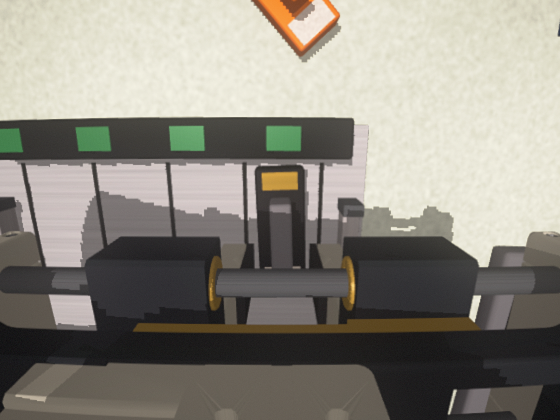

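View pics/c18.png

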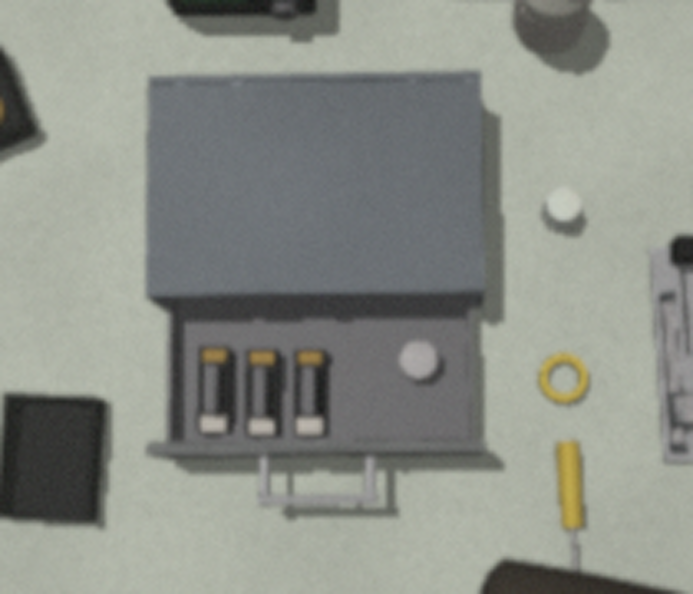

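Request:
move_arm:
  rows:
    - {"delta_pos": [0,0,-2.5],"delta_rot": [0,0,0],"hand": 3}
    - {"delta_pos": [0,0,-2.0],"delta_rot": [0,0,0],"hand": 3}
    - {"delta_pos": [0,0,0],"delta_rot": [0,0,0],"hand": 3}
    - {"delta_pos": [0,0,0],"delta_rot": [0,0,0],"hand": 0.8}
    - {"delta_pos": [0,0,0],"delta_rot": [0,0,0],"hand": 0.8}
    - {"delta_pos": [0,0,0],"delta_rot": [0,0,0],"hand": 0.8}
    - {"delta_pos": [0,0,0],"delta_rot": [0,0,0],"hand": 0.8}
    - {"delta_pos": [0,0,0],"delta_rot": [0,0,0],"hand": 0.8}
    - {"delta_pos": [0,0,0],"delta_rot": [0,0,0],"hand": 0.8}
    - {"delta_pos": [0,0,2],"delta_rot": [0,0,0],"hand": 0.8}

```text
t: 36.55
eef_pos: [0.6201, -0.3256, 0.0676]
ee_rot: [-3.139, 0.005, 0.038]
force: [-0.2, -0.7, -1.3]
width: 0.0135
```

Request:
move_arm:
  rows:
    - {"delta_pos": [0,0,4],"delta_rot": [0,0,0],"hand": 0.8}
    - {"delta_pos": [-1,0,4],"delta_rot": [0,0,0],"hand": 0.8}
    - {"delta_pos": [-1.9,3.5,0],"delta_rot": [0,0,-0.5],"hand": 0.8}
    - {"delta_pos": [-1.9,4.5,0],"delta_rot": [0,0,-0.5],"hand": 0.8}
    - {"delta_pos": [-1.9,4.5,0],"delta_rot": [0,0,-0.5],"hand": 0.8}
    - {"delta_pos": [-1.9,4.5,0],"delta_rot": [0,0,-0.5],"hand": 0.8}
    - {"delta_pos": [0,4.9,0],"delta_rot": [0,0,-0.5],"hand": 0.8}
    - {"delta_pos": [0,4.9,0],"delta_rot": [0,0,-0.5],"hand": 0.8}
    - {"delta_pos": [0,4.9,0],"delta_rot": [0,0,0],"hand": 0.8}
    - {"delta_pos": [0,4.9,0],"delta_rot": [0,0,0],"hand": 0.8}

```text
t: 37.55
eef_pos: [0.5356, 0.0415, 0.1506]
ee_rot: [-3.141, -0.0, -0.014]
force: [1.6, -0.6, -1.0]
width: 0.0136
```

Request:
move_arm:
  rows:
    - {"delta_pos": [0,4.9,0],"delta_rot": [0,0,0],"hand": 0.8}
    - {"delta_pos": [0,4.9,0],"delta_rot": [0,0,0],"hand": 0.8}
    - {"delta_pos": [0,4.9,0],"delta_rot": [0,0,0],"hand": 0.8}
    - {"delta_pos": [0,3.2,0],"delta_rot": [0,0,0],"hand": 0.8}
    - {"delta_pos": [0,0,-2],"delta_rot": [0,0,0],"hand": 0.8}
    - {"delta_pos": [0,0,-2],"delta_rot": [0,0,0],"hand": 0.8}
    - {"delta_pos": [0,0,-1],"delta_rot": [0,0,0],"hand": 0.8}
    - {"delta_pos": [0,0,0],"delta_rot": [0,0,0],"hand": 0.8}
    - {"delta_pos": [0,0,0],"delta_rot": [0,0,0],"hand": 0.8}
    - {"delta_pos": [0,0,0],"delta_rot": [0,0,0],"hand": 0.8}

```text
t: 38.55
eef_pos: [0.5367, 0.2188, 0.1014]
ee_rot: [-3.141, -0.001, -0.014]
force: [0.7, 0.7, -1.5]
width: 0.0138
```

```bash
python3 - <<'E'
from h import *
s=get_state(); print(s['eef_pos'],np.degrees(s['ee_rot']),s['width'],s['force'])
im=grab_frame('wrist');cv2.imwrite('pics/w19.png',im)
E
```

```text
[0.53673554 0.21878077 0.10142037] [-1.79950601e+02 -7.70055106e-02 -7.82203158e-01] 0.013836620574383672 [ 0.69619731  0.67052299 -1.53722948]
```

View pics/w19.png

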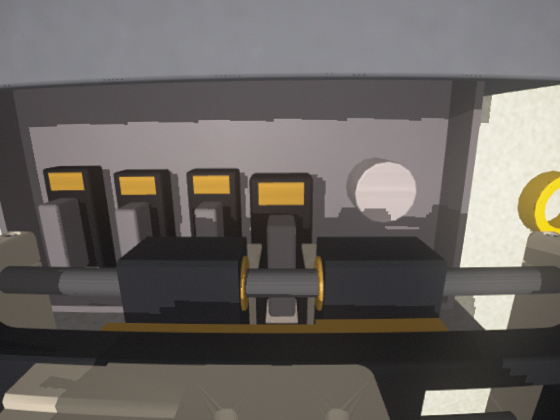

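Request:
move_arm:
  rows:
    - {"delta_pos": [0,0,-1.8],"delta_rot": [0,0,0],"hand": 0.8}
    - {"delta_pos": [0,0,-1.4],"delta_rot": [0,0,0],"hand": 0.8}
    - {"delta_pos": [0,0,-0.8],"delta_rot": [0,0,0],"hand": 0.8}
    - {"delta_pos": [0,0,0],"delta_rot": [0,0,0],"hand": 0.8}
    - {"delta_pos": [0,0,0],"delta_rot": [0,0,0],"hand": 2.4}
    - {"delta_pos": [0,0,0],"delta_rot": [0,0,0],"hand": 2.4}
    - {"delta_pos": [0,0,0],"delta_rot": [0,0,0],"hand": 2.4}
    - {"delta_pos": [0,0,1.0],"delta_rot": [0,0,0],"hand": 2.4}
    - {"delta_pos": [0,0,4],"delta_rot": [0,0,0],"hand": 2.4}
    - {"delta_pos": [0,0,4],"delta_rot": [0,0,0],"hand": 2.4}

```text
t: 39.6
eef_pos: [0.5356, 0.2183, 0.1515]
ee_rot: [3.14, 0.001, -0.013]
force: [1.3, 1.0, 0.6]
width: 0.024
```

```bash
python3 - <<'E'
from h import *
s=get_state(); print(s['eef_pos'],np.degrees(s['ee_rot']),s['width'],s['force'])
im=grab_frame('wrist');cv2.imwrite('pics/w20.png',im)
E
```

```text
[0.53561645 0.21825135 0.15152986] [ 1.79915825e+02  7.93603417e-02 -7.56986641e-01] 0.02398156406225297 [1.26338846 1.03721511 0.63911103]
```

View pics/w20.png

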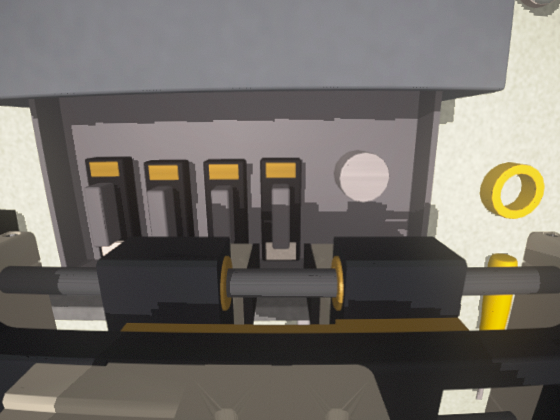

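Request:
move_arm:
  rows:
    - {"delta_pos": [-0.2,-4.6,0.3],"delta_rot": [0,0,-7],"hand": 5}
    - {"delta_pos": [-0.2,-4.6,0.3],"delta_rot": [0,0,-7],"hand": 5}
    - {"delta_pos": [-0.2,-4.6,0.3],"delta_rot": [0,0,-7],"hand": 5}
    - {"delta_pos": [-0.2,-4.6,0.3],"delta_rot": [0,0,-7],"hand": 5}
    - {"delta_pos": [-0.2,-4.6,0.3],"delta_rot": [0,0,-7],"hand": 5}
    - {"delta_pos": [-0.2,-4.6,0.3],"delta_rot": [0,0,-7],"hand": 5}
    - {"delta_pos": [-0.2,-4.6,0.3],"delta_rot": [0,0,-7],"hand": 5}
    - {"delta_pos": [-0.2,-4.6,0.3],"delta_rot": [0,0,-7],"hand": 5}
    - {"delta_pos": [-0.2,-4.6,0.3],"delta_rot": [0,0,-7],"hand": 5}
    - {"delta_pos": [-0.2,-4.6,0.3],"delta_rot": [0,0,-7],"hand": 5}

```text
t: 40.65
eef_pos: [0.5159, -0.2432, 0.1816]
ee_rot: [-3.14, -0.001, -1.24]
force: [1.5, 0.5, -0.1]
width: 0.0501
```

Request:
move_arm:
  rows:
    - {"delta_pos": [0,0,0],"delta_rot": [0,0,-6],"hand": 5}
    - {"delta_pos": [0,0,0],"delta_rot": [0,0,-6],"hand": 5}
    - {"delta_pos": [0,0,0],"delta_rot": [0,0,-5],"hand": 5}
    - {"delta_pos": [0,0,0],"delta_rot": [0,0,0],"hand": 5}
    - {"delta_pos": [0,0,0],"delta_rot": [0,0,0],"hand": 5}
    - {"delta_pos": [0,0,0],"delta_rot": [0,0,0],"hand": 5}
    - {"delta_pos": [0,0,0],"delta_rot": [0,0,0],"hand": 5}
    - {"delta_pos": [0,0,0],"delta_rot": [0,0,0],"hand": 5}
    - {"delta_pos": [0,0,0],"delta_rot": [0,0,0],"hand": 5}
    - {"delta_pos": [0,0,0],"delta_rot": [0,0,0],"hand": 5}

```text
t: 41.65
eef_pos: [0.5161, -0.2412, 0.1804]
ee_rot: [3.142, 0.0, -1.532]
force: [0.3, 0.0, 0.2]
width: 0.05
```

```bash
python3 - <<'E'
from h import *
s=get_state(); print(s['eef_pos'],np.degrees(s['ee_rot']),s['width'],s['force'])
im=grab_frame('wrist');cv2.imwrite('pics/w21.png',im)
cv2.imwrite('pics/c21.png',cv2.resize(grab_frame('top')[100:280,150:360],None,fx=3.3,fy=3.3,interpolation=cv2.INTER_CUBIC))
E
```

```text
[ 0.51607949 -0.2412466   0.18037168] [ 1.79997519e+02  5.66046721e-04 -8.77486730e+01] 0.049972286889142105 [0.3426825  0.03996888 0.19681493]
```

View pics/w21.png

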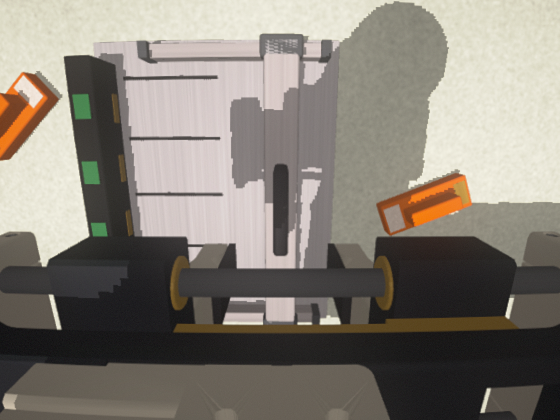

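View pics/c21.png

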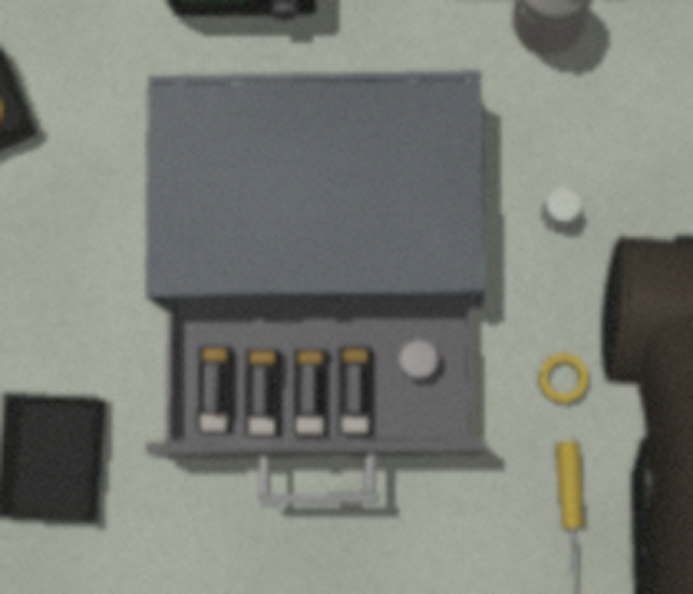

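Request:
move_arm:
  rows:
    - {"delta_pos": [0,-0.3,-4],"delta_rot": [0,0,0],"hand": 4}
    - {"delta_pos": [0,0,-4],"delta_rot": [0,0,0],"hand": 4}
    - {"delta_pos": [0,0,-2.1],"delta_rot": [0,0,0],"hand": 4}
    - {"delta_pos": [0,0,0],"delta_rot": [0,0,0],"hand": 4}
    - {"delta_pos": [0,0,0],"delta_rot": [0,0,0],"hand": 0.5}
    - {"delta_pos": [0,0,0],"delta_rot": [0,0,0],"hand": 0.5}
    - {"delta_pos": [0,0,0],"delta_rot": [0,0,0],"hand": 0.5}
    - {"delta_pos": [0,0,0],"delta_rot": [0,0,0],"hand": 0.5}
    - {"delta_pos": [0,0,0],"delta_rot": [0,0,0],"hand": 0.5}
    - {"delta_pos": [0,0,0],"delta_rot": [0,0,0],"hand": 0.5}

```text
t: 42.75
eef_pos: [0.5168, -0.2444, 0.0805]
ee_rot: [-3.14, -0.0, -1.532]
force: [-0.8, 1.2, 6.9]
width: 0.0116
```

Request:
move_arm:
  rows:
    - {"delta_pos": [0.5,0.02,0],"delta_rot": [0,0,0],"hand": 0.5}
    - {"delta_pos": [1,0.04,0],"delta_rot": [0,0,0],"hand": 0.5}
    - {"delta_pos": [1,0.03,0],"delta_rot": [0,0,0],"hand": 0.5}
    - {"delta_pos": [1,0.04,0],"delta_rot": [0,0,0],"hand": 0.5}
    - {"delta_pos": [1,0.03,0],"delta_rot": [0,0,0],"hand": 0.5}
    - {"delta_pos": [1,0.04,0],"delta_rot": [0,0,0],"hand": 0.5}
    - {"delta_pos": [0.6,0.02,0],"delta_rot": [0,0,0],"hand": 0.5}
    - {"delta_pos": [0.3,0.01,0],"delta_rot": [0,0,0],"hand": 0.5}
    - {"delta_pos": [0,0,0],"delta_rot": [0,0,0],"hand": 0.5}
    - {"delta_pos": [0,0,0],"delta_rot": [0,0,0],"hand": 0.5}

```text
t: 43.75
eef_pos: [0.5812, -0.2422, 0.0806]
ee_rot: [-3.139, -0.001, -1.532]
force: [0.8, 0.3, 4.9]
width: 0.0116
```

Request:
move_arm:
  rows:
    - {"delta_pos": [0.2,0,0],"delta_rot": [0,0,0],"hand": 0.5}
    - {"delta_pos": [0.2,0,0],"delta_rot": [0,0,0],"hand": 0.5}
    - {"delta_pos": [0,0,0],"delta_rot": [0,0,0],"hand": 0.5}
    - {"delta_pos": [0,0,0],"delta_rot": [0,0,0],"hand": 0.5}
    - {"delta_pos": [0,0,0],"delta_rot": [0,0,0],"hand": 0.5}
    - {"delta_pos": [0,0,0],"delta_rot": [0,0,0],"hand": 0.5}
    - {"delta_pos": [0,0,0],"delta_rot": [0,0,0],"hand": 0.5}
    - {"delta_pos": [0,0,0],"delta_rot": [0,0,0],"hand": 0.5}
    - {"delta_pos": [0,0,0],"delta_rot": [0,0,0],"hand": 0.5}
    - {"delta_pos": [0,0,0],"delta_rot": [0,0,0],"hand": 0.5}

```text
t: 44.75
eef_pos: [0.5819, -0.2422, 0.0805]
ee_rot: [3.138, 0.0, -1.532]
force: [-10.3, 2.4, 15.1]
width: 0.0117
```

Request:
move_arm:
  rows:
    - {"delta_pos": [-0.2,0,0],"delta_rot": [0,0,0],"hand": 0.5}
    - {"delta_pos": [0,0,0],"delta_rot": [0,0,0],"hand": 5}
    - {"delta_pos": [0,0,0],"delta_rot": [0,0,0],"hand": 5}
    - {"delta_pos": [0,0,0],"delta_rot": [0,0,0],"hand": 5}
    - {"delta_pos": [0,0,0],"delta_rot": [0,0,0],"hand": 5}
    - {"delta_pos": [0,0,1],"delta_rot": [0,0,0],"hand": 5}
    - {"delta_pos": [0,0,4],"delta_rot": [0,0,0],"hand": 5}
    - {"delta_pos": [0,0,4],"delta_rot": [0,0,0],"hand": 5}
    - {"delta_pos": [0,0,4],"delta_rot": [0,0,0],"hand": 5}
    - {"delta_pos": [0,0,0],"delta_rot": [0,0,0],"hand": 5}

```text
t: 45.75
eef_pos: [0.5852, -0.243, 0.217]
ee_rot: [-3.131, -0.003, -1.531]
force: [0.3, -0.2, 0.6]
width: 0.0499
```

```bash
python3 - <<'E'
from h import *
s=get_state(); print(s['eef_pos'],np.degrees(s['ee_rot']),s['width'],s['force'])
im=grab_frame('wrist');cv2.imwrite('pics/w22.png',im)
E
```

```text
[ 0.58516138 -0.24301466  0.21695353] [-179.40021931   -0.1965087   -87.70783868] 0.04989070674924364 [ 0.26798452 -0.15282965  0.63516762]
```

View pics/w22.png

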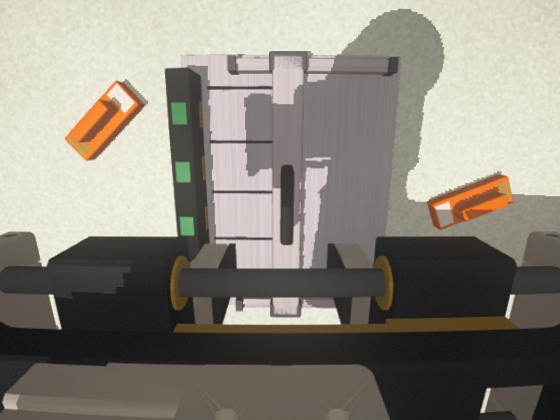

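```bash
python3 - <<'E'
from h import *
print(px2pl(cam('wrist'),[(287,168),(287,243)],.087))
E
```

```text
[[ 0.58012619 -0.27879358  0.087     ]
 [ 0.57716134 -0.21102475  0.087     ]]
```

Request:
move_arm:
  rows:
    - {"delta_pos": [-1.6,4.7,0],"delta_rot": [0,0,-0.3],"hand": 3}
    - {"delta_pos": [-1.6,4.7,0],"delta_rot": [0,0,-0.3],"hand": 3}
    - {"delta_pos": [-1.6,4.7,0],"delta_rot": [0,0,-0.3],"hand": 3}
    - {"delta_pos": [-1.6,4.7,0],"delta_rot": [0,0,-0.3],"hand": 3}
    - {"delta_pos": [-1.6,4.7,0],"delta_rot": [0,0,-0.3],"hand": 3}
    - {"delta_pos": [-1.6,4.7,0],"delta_rot": [0,0,-0.3],"hand": 3}
    - {"delta_pos": [-1.6,4.7,0],"delta_rot": [0,0,-0.3],"hand": 3}
    - {"delta_pos": [-1.6,4.7,0],"delta_rot": [0,0,-0.3],"hand": 3}
    - {"delta_pos": [-1.6,4.7,0],"delta_rot": [0,0,-0.3],"hand": 3}
    - {"delta_pos": [-1.6,4.7,0],"delta_rot": [0,0,-0.3],"hand": 3}

```text
t: 46.8
eef_pos: [0.4207, 0.2295, 0.2093]
ee_rot: [3.141, -0.0, -1.584]
force: [1.6, 0.3, 0.2]
width: 0.0301
```

Request:
move_arm:
  rows:
    - {"delta_pos": [-0.3,2.6,0],"delta_rot": [0,0,0],"hand": 3}
    - {"delta_pos": [0,0,0],"delta_rot": [0,0,0],"hand": 3}
    - {"delta_pos": [0,0,0],"delta_rot": [0,0,0],"hand": 3}
    - {"delta_pos": [0,0,0],"delta_rot": [0,0,0],"hand": 3}
    - {"delta_pos": [0,0,0],"delta_rot": [0,0,0],"hand": 3}
    - {"delta_pos": [0,0,0],"delta_rot": [0,0,0],"hand": 3}
    - {"delta_pos": [0,0,0],"delta_rot": [0,0,0],"hand": 3}
    - {"delta_pos": [0,0,0],"delta_rot": [0,0,0],"hand": 3}
    - {"delta_pos": [0,0,0],"delta_rot": [0,0,0],"hand": 3}
    - {"delta_pos": [0,0,0],"delta_rot": [0,0,0],"hand": 3}

```text
t: 47.8
eef_pos: [0.4191, 0.2539, 0.2094]
ee_rot: [-3.142, 0.0, -1.584]
force: [0.0, 0.9, -0.5]
width: 0.0299
```

```bash
python3 - <<'E'
from h import *
s=get_state(); print(s['eef_pos'],np.degrees(s['ee_rot']),s['width'],s['force'])
im=grab_frame('wrist');cv2.imwrite('pics/w23.png',im)
im=np.hstack([grab_frame('top')[100:330,120:450],grab_frame('side')[100:330,150:400]]);im=cv2.resize(im,None,fx=1.37,fy=1.37)
cv2.imwrite('pics/c23.png',im)
E
```

```text
[0.41909587 0.25391952 0.20940854] [-1.79999736e+02  2.39455755e-03 -9.07746370e+01] 0.02993912189929917 [ 4.17042682e-04  9.40263678e-01 -5.23462578e-01]
```

View pics/w23.png

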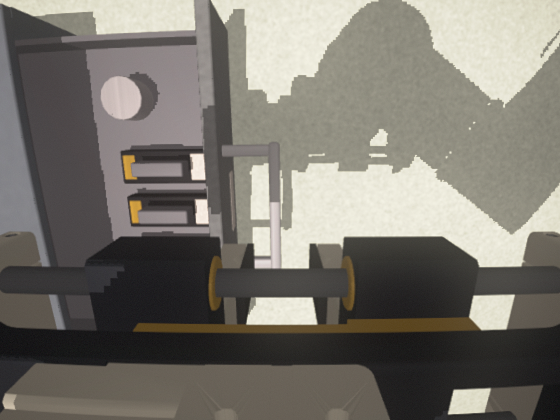

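View pics/c23.png

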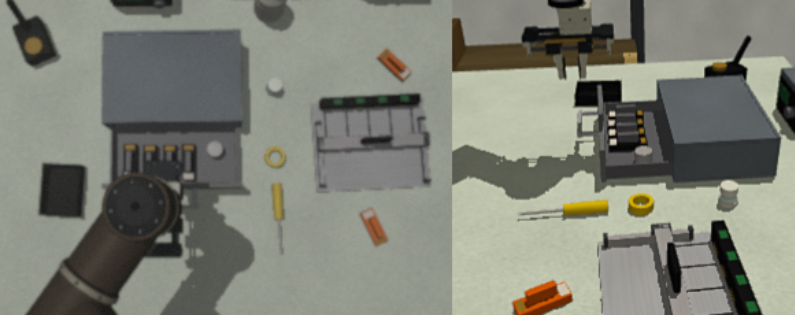

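Request:
move_arm:
  rows:
    - {"delta_pos": [0.2,0,-3.5],"delta_rot": [0,0,0],"hand": 3}
    - {"delta_pos": [0,0,-3.5],"delta_rot": [0,0,0],"hand": 3}
    - {"delta_pos": [0,0,-3.5],"delta_rot": [0,0,0],"hand": 3}
    - {"delta_pos": [0,0,-3],"delta_rot": [0,0,0],"hand": 3}
    - {"delta_pos": [0,0,0],"delta_rot": [0,0,0],"hand": 3}
    - {"delta_pos": [0,0,0],"delta_rot": [0,0,0],"hand": 0.5}
    - {"delta_pos": [0,0,0],"delta_rot": [0,0,0],"hand": 0.5}
    - {"delta_pos": [0,0,0],"delta_rot": [0,0,0],"hand": 0.5}
    - {"delta_pos": [0,0,0],"delta_rot": [0,0,0],"hand": 0.5}
    - {"delta_pos": [0,0,0],"delta_rot": [0,0,0],"hand": 0.5}

```text
t: 48.95
eef_pos: [0.422, 0.255, 0.0761]
ee_rot: [-3.139, 0.002, -1.583]
force: [-0.1, 0.2, 7.4]
width: 0.0097
```

Request:
move_arm:
  rows:
    - {"delta_pos": [0.3,0,0],"delta_rot": [0,0,0],"hand": 0.5}
    - {"delta_pos": [0.6,-0.01,0],"delta_rot": [0,0,0],"hand": 0.5}
    - {"delta_pos": [0.9,-0.02,0],"delta_rot": [0,0,0],"hand": 0.5}
    - {"delta_pos": [1,-0.02,0],"delta_rot": [0,0,0],"hand": 0.5}
    - {"delta_pos": [1,-0.01,0],"delta_rot": [0,0,0],"hand": 0.5}
    - {"delta_pos": [1,-0.02,0],"delta_rot": [0,0,0],"hand": 0.5}
    - {"delta_pos": [1,-0.01,0],"delta_rot": [0,0,0],"hand": 0.5}
    - {"delta_pos": [1,-0.02,0],"delta_rot": [0,0,0],"hand": 0.5}
    - {"delta_pos": [1,-0.01,0],"delta_rot": [0,0,0],"hand": 0.5}
    - {"delta_pos": [1,-0.02,0],"delta_rot": [0,0,0],"hand": 0.5}

```text
t: 49.95
eef_pos: [0.5107, 0.2548, 0.0762]
ee_rot: [-3.138, 0.004, -1.583]
force: [-1.3, 6.6, 5.0]
width: 0.0098
```

Request:
move_arm:
  rows:
    - {"delta_pos": [1,-0.02,0],"delta_rot": [0,0,0],"hand": 0.5}
    - {"delta_pos": [1,-0.01,0],"delta_rot": [0,0,0],"hand": 0.5}
    - {"delta_pos": [1,-0.02,0],"delta_rot": [0,0,0],"hand": 0.5}
    - {"delta_pos": [1,-0.01,0],"delta_rot": [0,0,0],"hand": 0.5}
    - {"delta_pos": [0.8,-0.01,0],"delta_rot": [0,0,0],"hand": 0.5}
    - {"delta_pos": [0.6,-0.01,0],"delta_rot": [0,0,0],"hand": 0.5}
    - {"delta_pos": [0.4,0,0],"delta_rot": [0,0,0],"hand": 0.5}
    - {"delta_pos": [0.2,0,0],"delta_rot": [0,0,0],"hand": 0.5}
    - {"delta_pos": [0.1,0,0],"delta_rot": [0,0,0],"hand": 0.5}
    - {"delta_pos": [0,0,0],"delta_rot": [0,0,0],"hand": 0.5}

```text
t: 50.95
eef_pos: [0.5708, 0.2546, 0.0762]
ee_rot: [-3.139, 0.004, -1.583]
force: [-3.2, 9.4, 4.9]
width: 0.0098
```

Request:
move_arm:
  rows:
    - {"delta_pos": [0.1,0,0],"delta_rot": [0,0,0],"hand": 0.5}
    - {"delta_pos": [0.1,0,0],"delta_rot": [0,0,0],"hand": 0.5}
    - {"delta_pos": [0.1,0,0],"delta_rot": [0,0,0],"hand": 0.5}
    - {"delta_pos": [0.1,0,0],"delta_rot": [0,0,0],"hand": 0.5}
    - {"delta_pos": [0,0,0],"delta_rot": [0,0,0],"hand": 0.5}
    - {"delta_pos": [0,0,0],"delta_rot": [0,0,0],"hand": 0.5}
    - {"delta_pos": [0,0,0],"delta_rot": [0,0,0],"hand": 0.5}
    - {"delta_pos": [0,0,0],"delta_rot": [0,0,0],"hand": 0.5}
    - {"delta_pos": [0,0,0],"delta_rot": [0,0,0],"hand": 0.5}
    - {"delta_pos": [0,0,0],"delta_rot": [0,0,0],"hand": 0.5}

```text
t: 51.95
eef_pos: [0.571, 0.2546, 0.0762]
ee_rot: [3.139, 0.003, -1.583]
force: [-23.5, 14.0, 16.7]
width: 0.0098
```

Request:
move_arm:
  rows:
    - {"delta_pos": [-0.2,0,0],"delta_rot": [0,0,0],"hand": 0.5}
    - {"delta_pos": [0,0,0],"delta_rot": [0,0,0],"hand": 3}
    - {"delta_pos": [0,0,0],"delta_rot": [0,0,0],"hand": 3}
    - {"delta_pos": [0,0,0],"delta_rot": [0,0,0],"hand": 3}
    - {"delta_pos": [0,0,0],"delta_rot": [0,0,0],"hand": 3}
    - {"delta_pos": [0,0,0.5],"delta_rot": [0,0,0],"hand": 3}
    - {"delta_pos": [0,0,3],"delta_rot": [0,0,0],"hand": 3}
    - {"delta_pos": [0,0,4],"delta_rot": [0,0,0],"hand": 3}
    - {"delta_pos": [0,0,4],"delta_rot": [0,0,0],"hand": 3}
    - {"delta_pos": [-3,0,4],"delta_rot": [0,0,0],"hand": 3}

```text
t: 52.95
eef_pos: [0.5438, 0.2515, 0.2307]
ee_rot: [-3.141, -0.001, -1.586]
force: [-0.3, 1.0, -0.0]
width: 0.0299
```

```bash
python3 - <<'E'
from h import *
s=get_state(); print(s['eef_pos'],np.degrees(s['ee_rot']),s['width'],s['force'])
im=grab_frame('wrist');cv2.imwrite('pics/w24.png',im)
im=np.hstack([grab_frame('top')[100:330,120:450],grab_frame('side')[100:330,150:400]]);im=cv2.resize(im,None,fx=1.37,fy=1.37)
cv2.imwrite('pics/c24.png',im)
E
```

```text
[0.54377397 0.25153813 0.23068918] [-1.79967185e+02 -4.47839777e-02 -9.08556509e+01] 0.029875770234798413 [-0.33049292  0.96375406 -0.04567694]
```

View pics/w24.png

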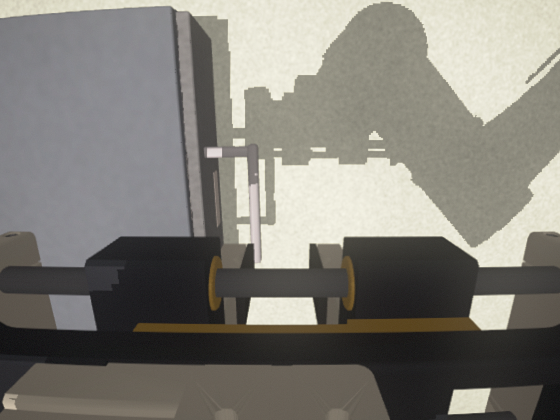

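View pics/c24.png

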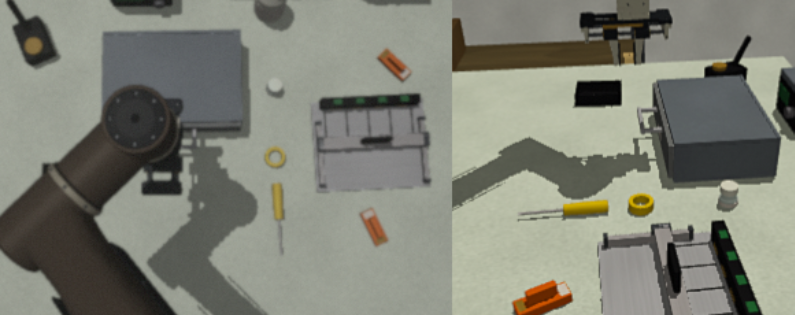

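```bash
python3 - <<'E'
from h import *
b=grab_frame('side'); t=grab_frame('top')
c=lambda x:cv2.resize(x[150:250,330:450],None,fx=3.2,fy=3.2)
d=lambda x:cv2.resize(x[145:245,270:390],None,fx=3.2,fy=3.2)
cv2.imwrite('pics/f.png',np.vstack([np.hstack([c(cv2.imread('pics/top0.png')),c(t)]),np.hstack([d(cv2.imread('pics/side0.png')),d(b)])])[:600])
E
```

```text
(no output)
```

View pics/f.png

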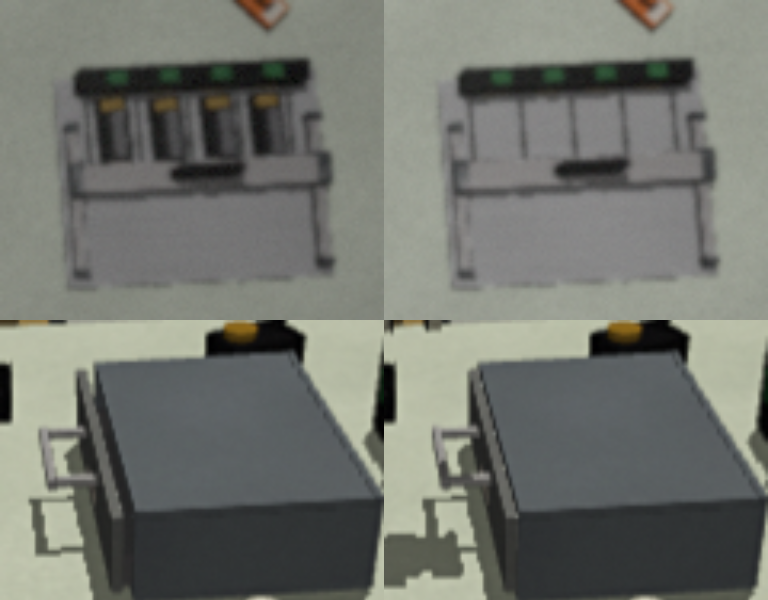

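```bash
python3 -c "
from station import *
print(job_done())"
```

```text
the job is handed in; nothing more can be done
None
```

I handed the job in at about 53 s of the 210 s. All four packs are on the drawer floor with the tin, the clamp bar is home, and the drawer is shut. The hand-in gave no verdict.

**Clamp released:** I slid the bar towards the robot until it stopped moving and the force climbed to about 20 N.

**Drawer opened:** I pulled it to its stop. It had stood about 9 mm ajar at the start. At the stop the wrist force rose to about 60 N and the fingers spread from 10 to 22 mm for a moment. That was either the one-off slackening or my own over-pull; they closed on the handle again and the drawer stayed open.

**Packs moved:** each was lifted by its ridge and laid flat in a row left of the tin. The last top view before closing showed all four separate, with none on another.

**Clamp and drawer closed:**
- The clamp bar travelled 65.1 mm back to its stop.
- The drawer travelled about 149 mm inwards (nominal 150) until the force climbed to about 24 N. In the side view the starting gap is gone.

**Last checks:** the clamp looks as it did at the start, and the tape, screwdriver, jar and orange look-alikes show no visible shift. I compared these by eye only. The packs and tin could not be seen once the drawer was shut, and I saw no pack knocked aside during the run.

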